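Build up the keyed spacers on a moulder cutter spindle

TASK

Thread the three keyed steel spacers onto the cutter spindle in its setting stand, above the grooving cutter: the tallest at the bottom, the middle one next and the thinnest on top, so that the stack is ready for the clamping nut. Feel for the spindle's key by turning each spacer lightly until its keyway drops over it, then slide it down fully home, gently - do not force it down or let it drop - and let go. Leave the nut, the oak batten and the block plane where they lie.

Things in the scene. Friction and masses are not known exactly. Their poses are not given: they have to be found in the camera images.
- stand: Fixed grey setting stand: base plate 130 x 110 x 18 mm, a round column and, clamped upright in it, the steel cutter spindle, which does not turn. Origin under the base on the bench, on the spindle's axis; z up. A grooving cutter (124 mm across, 78 to 88 mm up) is on the spindle. The parts are rigid; a push of some 20 N is ample, and contact forces above 120 N spoil the fit.
- seat (a point): Point on the spindle's axis at the flat top of the cutter's raised hub (62 mm diameter), 96 mm above the bench, where the bottom spacer's underside comes to rest; axes as the stand's, z up. Fully home, the three spacers' centres are 13, 34 and 47 mm above this point. The spindle above it is 30 mm in diameter up to 48 mm, then chamfered.
- key_top (a point): Point on the axis 46 mm above seat, level with the top of the key; axes as the stand's. The key, 8 mm wide, runs from hub to here, out to 19 mm from the axis (4 mm proud), its top edges chamfered 1.5 mm. Its direction is not measured: within 0.7 rad either side of the stand's +x. A spacer turned wrongly stops here on the key; with the keyway over the key it goes on down.
- spindle_end (a point): Top end of the spindle on its axis, 62 mm above seat. From here down to 50.5 mm above seat it is threaded, 25 mm in diameter, chamfered at the tip; from 50.5 to 48 mm it widens by a chamfer to 30 mm. All three keyways go over the one straight key, so the three spacers end pointing the same way.
- tall_mid (a point): Plain steel spacer, a ring 26 mm high (the tallest of the three), 56 mm outside, bore 31.8 mm, about 345 g, lying flat on the bench. A keyway 10.4 mm wide runs through its whole height in the bore wall, out to 20.3 mm from the axis. This point is its centre, half-way up; z is the ring's axis (up), +x points through the middle of the keyway. Both faces alike.
- middle_mid (a point): Plain steel spacer, a ring 16 mm high (the middle one of the three), 56 mm outside, bore 31.8 mm, about 212 g, lying flat on the bench. A keyway 10.4 mm wide runs through its whole height in the bore wall, out to 20.3 mm from the axis. This point is its centre, half-way up; z is the ring's axis (up), +x points through the middle of the keyway. Both faces alike.
- thin_mid (a point): Plain steel spacer, a ring 10 mm high (the thinnest of the three), 56 mm outside, bore 31.8 mm, about 133 g, lying flat on the bench. A keyway 10.4 mm wide runs through its whole height in the bore wall, out to 20.3 mm from the axis. This point is its centre, half-way up; z is the ring's axis (up), +x points through the middle of the keyway. Both faces alike.
- nut: Bystander: the spindle's loose dark hexagon nut, 36 mm across the flats, 19 mm high, lying on the bench. Origin at the centre of its underside.
- batten: Bystander: a loose planed oak batten, 55 x 420 x 45 mm, lying along y beyond the stand. Origin at the centre of its underside.
- plane: Bystander: a metal block plane 160 mm long, 48 mm wide, 52 mm high, standing on its sole. Origin at the centre of its sole.
Mind the look-alikes: they are no part of the job. Leave any purple look-alike of the stand alone.

How it is judged (in metres and radians):
On the way, in this order (a step that is already met when the one before it is completed fails the run):
1. the tallest spacer is fully home on the cutter's hub and let go (horizontal distance between tall_mid and seat below 0.0025 m and z of tall_mid in the frame of seat between 0.011 and 0.015 m and angle between tall_mid's own z axis and vertical below 0.06 rad and contact force between tall and the fingers below 0.2 N), for 0.2 s.
2. the middle spacer is fully home on the tallest and let go (horizontal distance between each of tall_mid, middle_mid and seat below 0.0025 m and z of tall_mid in the frame of seat between 0.011 and 0.015 m and angle between each of tall_mid, middle_mid's own z axis and vertical below 0.06 rad and z of middle_mid in the frame of seat between 0.032 and 0.036 m and contact force between middle and the fingers below 0.2 N), for 0.2 s.
3. the thinnest spacer is fully home on the middle one and let go (horizontal distance between each of tall_mid, middle_mid, thin_mid and seat below 0.0025 m and z of tall_mid in the frame of seat between 0.011 and 0.015 m and angle between each of tall_mid, middle_mid, thin_mid's own z axis and vertical below 0.06 rad and z of middle_mid in the frame of seat between 0.032 and 0.036 m and z of thin_mid in the frame of seat between 0.045 and 0.049 m and contact force between thin and the fingers below 0.2 N), for 0.2 s.
At the end, for the whole second after the job is handed in: All three spacers stand on the spindle over its key, tallest at the bottom, middle one next, thinnest on top, each fully home: centres 13, 34 and 47 mm above the hub's top within 2 mm, within 2.5 mm of the spindle's axis, level within 0.06 rad, at rest and let go (all of step 3 and linear speed of each of tall, middle, thin below 0.02 m/s and contact force between each of tall, middle and the fingers below 0.2 N); the robot touches nothing.
It fails at once if the stand, its spindle or cutter is pressed on or wedged with more than 120 N (by a spacer or by the robot) (contact force between stand and tall above 120 N or contact force between stand and middle above 120 N or contact force between stand and thin above 120 N or contact force between stand and the fingers above 120 N or contact force between stand and the arm above 120 N).
It fails at once if a spacer is dropped down the spindle (it slides down the spindle faster than 0.45 m/s) ((horizontal distance between tall_mid and seat below 0.01 m and z of tall_mid in the frame of seat below 0.062 m and linear speed of tall above 0.45 m/s) or (horizontal distance between middle_mid and seat below 0.01 m and z of middle_mid in the frame of seat below 0.062 m and linear speed of middle above 0.45 m/s) or (horizontal distance between thin_mid and seat below 0.01 m and z of thin_mid in the frame of seat below 0.062 m and linear speed of thin above 0.45 m/s)).
It fails at once if the nut, the batten or the plane is moved by more than 20 mm (distance of any of nut, batten, plane from where it was at the start of the episode above 0.02 m).
It also fails if it takes over 72 s, if anything falls off the work surface, if the arm or the gripper's body presses on something with over 40 N, if the wrist force passes 120 N, or if a joint passes its speed limit or range.

ROBOT

A 6-joint arm with a two-finger parallel gripper is mounted at the origin on the work surface. World frame = base frame: x ahead of the robot, y to its left, z up, the work surface at z = 0. Lengths are in mm, angles in rad, forces in N, time in s.
With the tool pointing down it reaches from about 275 to 850 mm from the base axis. Payload 19 kg.
Tool frame: the origin (TCP) lies midway between the tips of the shut fingers; the grasp point (between the pads) lies 19 mm behind it; z points along the fingers, y is the line along which they close (so a half turn about z gives the same grasp; the last joint's range is limited). The gripper opens to 85 mm and grips with 20 to 120 N. Pads are 22 mm wide; open, the fingers measure 114 mm over their backs; the gripper's body (76 mm by 85 mm) begins 54 mm behind the grasp point. The pads swing forward as they close: fully open they stand 13 mm farther back than shut.
Start: joints at [-1.295, 0.15, 1.437, -0, 1.554, -0.134], TCP at [229.066, -527.37, 231.267] pointing down, gripper open.
Joint ranges: [-2.8, 2.8], [-0.68, 2.1], [0.12, 2.68], [-1.39, 4.53], [0.16, 2.79], [-2.81, 2.81]. Speed limits (rad/s): [1.89, 1.89, 2.22, 3.01, 3.01, 3.01].

INTERFACE

Orientations are given as a 3x3 rotation matrix whose columns are the frame's x, y, z axes.
In Python, from plant import arm gives the robot as it stands.
- The arm moves only by the tool play_rows, never from a script. Its argument "motion" is a list of rows, each a list of 7 numbers: the turn, a rotation vector about the tool's x, y, z in rad, then the shift along the tool's x, y, z in m, then the opening, from -1 (shut) to 1 (fully open). In form: [[ax, ay, az, x, y, z, jaw], ...]. A call has 1 to 5 rows; each row shifts and turns the commanded pose from where the row before left it, along the tool's axes as they then stand; what a row does not reach is not made up. A row lasts 1/12 s, in which the tool goes at most 41.7 mm and 7.16 degrees, less where a joint would pass 70% of its speed; a pose out of reach is approached as far as the arm can. A call is refused whole if a number of a shift passes 0.0417 or a number of a turn 0.125, either way. A call with a gripper value outside its range is refused whole. The fingers move at their own pace and stop on an object; the grip force is fixed at half the most. Time passes only in rows, so rows that do not move let the fingers close. It gives the time, the measured TCP pose, the force, the opening and the grip force at its end, in the units of the state.
- arm.get_obs(): the state, without advancing time (a new reading comes with each control period).
- arm.snapshot(name): name is "scene" or "top"; returns (picture, depth): 384x512x3 uint8, red, green, blue; 384x512 float32, mm along the optical axis (not along the pixel's ray), 0 where there is no reading.
- arm.get_calibration(name): a dict with "mtx" (3x3 intrinsics, pixels), "extrinsics" (4x4, takes a point from camera to world coordinates). Camera axes: x right, y up, looking along -z (the intrinsics and any distortion apply to the point x, -y, -z); pixel columns grow to the right and rows downward; lengths in mm; the calibration is good to about 2 mm. A picture is of the moment at which its call begins. get_calibration takes no time and is no camera call.
- arm.finish_job(): hands the job in; it is judged then, once.
The state is a dict: "time": time; "q": joint angles; "joint_velocities": joint speeds; "tau": joint torques, N m; "eef_pos": TCP position; "tool_rot": TCP orientation; "contact_force": force on the tool from outside, world axes, zero at the start; "torque": the same for the moment, N m; "finger_gap": finger opening in mm; "finger_force": force on a finger pad.
Only numpy, scipy, OpenCV 4.12 (cv2) and the standard library are available. Lean on these libraries where they do the work, as an engineer would, in place of code of your own. Each camera call takes 0.05 s, during which the arm holds its last target. There are 200 camera calls.

## Working session

There is one attempt and no reset: what is moved stays moved. The work goes in short steps, Python scripts to look and compute and a tool call to move; the robot and the scene stay as the last step left them, time stands still between calls to the robot, and variables do not carry over. Pictures are saved under pics/ and viewed, at most 10 in all, crops included, and the job is handed in when it is done.

Besides the shell and the picture viewer there is one more tool, called after "Request:" as name(argument=value, ...), one argument or row to a line, values as JSON. play_rows: Moves the arm, as the interface text tells. Its arguments: {"type":"object","properties":{"motion":{"type":"array"}},"required":["motion"]}

```bash
mkdir -p pics; cat > h.py <<'E'
import numpy as np, cv2
from plant import arm
def cal(n):
    c=arm.get_calibration(n); return np.array(c["mtx"]),np.array(c["extrinsics"]),c
def snap(n,f):
    p,d=arm.snapshot(n); cv2.imwrite(f"pics/{f}.png",cv2.cvtColor(p,cv2.COLOR_RGB2BGR)); np.save(f"pics/{n}_d.npy",d); np.save(f"pics/{n}_p.npy",p); return p,d
def cloud(n,d):
    K,E,_=cal(n); v,u=np.indices(d.shape)
    x=(u-K[0,2])/K[0,0]*d; y=(v-K[1,2])/K[1,1]*d
    P=np.stack([x,-y,-d,np.ones_like(d)],-1)@E.T
    return P[...,:3]
E
python3 - <<'E'
from h import *
for n in ("scene","top"):
    snap(n,n+"0"); print(arm.get_calibration(n))
a=cv2.imread("pics/scene0.png");b=cv2.imread("pics/top0.png")
cv2.imwrite("pics/s0.png",cv2.resize(a,(800,600)));cv2.imwrite("pics/t0.png",cv2.resize(b,(800,600)))
print(arm.get_obs())
E
```

```text
{'mtx': array([[409.49090576,   0.        , 245.04954368],
       [  0.        , 409.49090576, 191.02164603],
       [  0.        ,   0.        ,   1.        ]]), 'extrinsics': array([[ 6.48772244e-01, -4.12941603e-01,  6.39197785e-01,
         1.20341808e+03],
       [ 7.60982611e-01,  3.52278260e-01, -5.44798581e-01,
        -5.17199424e+02],
       [-2.05484089e-04,  8.39868597e-01,  5.42789736e-01,
         6.79526879e+02],
       [ 0.00000000e+00,  0.00000000e+00,  0.00000000e+00,
         1.00000000e+00]])}
{'mtx': array([[420.71445395,   0.        , 255.87345113],
       [  0.        , 420.71445395, 186.2216722 ],
       [  0.        ,   0.        ,   1.        ]]), 'extrinsics': array([[ 4.71499514e-04,  9.93728449e-01, -1.11819260e-01,
         4.16600527e+02],
       [-9.99995809e-01,  7.87944775e-04,  2.78579558e-03,
         3.83795602e+01],
       [ 2.85643172e-03,  1.11817478e-01,  9.93724656e-01,
         1.16441542e+03],
       [ 0.00000000e+00,  0.00000000e+00,  0.00000000e+00,
         1.00000000e+00]])}
{'time': 0.1, 'q': array([-1.29501245e+00,  1.50929598e-01,  1.43797826e+00, -2.89702259e-06,
        1.55377727e+00, -1.33995940e-01]), 'joint_velocities': array([-1.49120557e-03, -1.82691405e-03, -6.27644765e-04,  1.38840921e-04,
       -1.47098723e-03,  8.30697864e-05]), 'tau': array([ 5.75594677e-03, -7.14374614e+01, -5.71798182e+01, -2.07360931e-04,
        7.05889091e-03,  6.41648057e-05]), 'eef_pos': array([ 229.00589399, -527.18504927,  230.73384867]), 'tool_rot': array([[ 9.17208568e-01,  3.98407270e-01, -3.00269241e-04],
       [ 3.98407357e-01, -9.17207978e-01,  1.05040299e-03],
       [ 1.43078843e-04, -1.08306810e-03, -9.99999403e-01]]), 'contact_force': array([ 0.78242518, -0.08599088, -0.31105206]), 'torque': array([ 0.02167352,  0.02656949, -0.02866966]), 'finger_force': 0.0, 'finger_gap': 85.41202810234441}
```

View pics/s0.png

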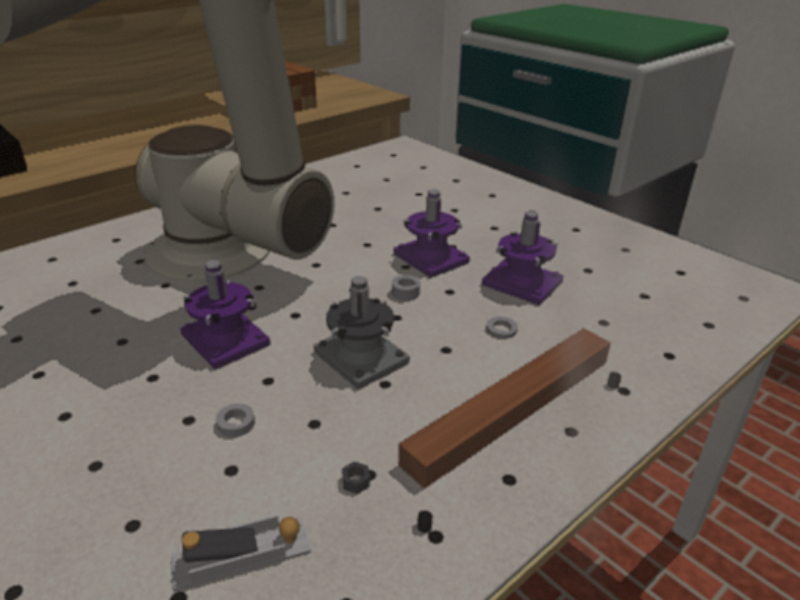

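View pics/t0.png

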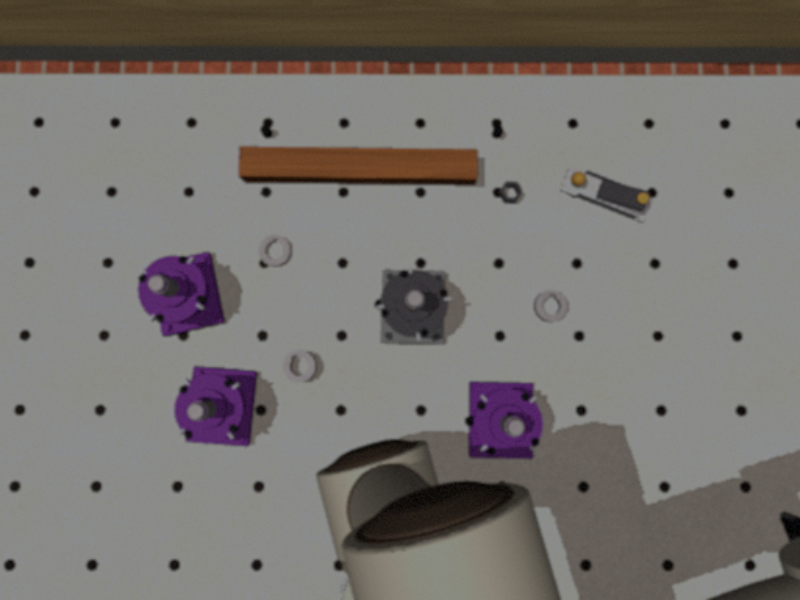

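The top view shows the grey stand at (414,300), with rings at (302,366), (275,250) and (551,305). The purple stands at (180,290), (215,408) and (510,420) are look-alikes. The scene view shows the rings at (405,287), (502,327) and (235,420), with the grey stand at (362,330). I'll measure from depth next.

```bash
cat > m.py <<'E'
from h import *
from scipy.optimize import least_squares
S=0.64
def fit(n,d,uv,name):
    P=cloud(n,d); u,v=[int(a*S) for a in uv]
    W=P[max(v-22,0):v+22,max(0,u-22):u+22].reshape(-1,3)
    g=W[(W[:,2]>4)&(W[:,2]<40)]
    zt=np.percentile(g[:,2],85); t=g[abs(g[:,2]-zt)<3]
    f=lambda c: np.clip(np.hypot(*(t[:,:2]-c).T)-28,0,None)+np.clip(16-np.hypot(*(t[:,:2]-c).T),0,None)
    c0=t[:,:2].mean(0); r=least_squares(f,c0)
    print(n,name,"n",len(t),"ztop %.1f"%np.median(t[:,2]),"mean",c0.round(1),"fit",r.x.round(1),"z floor %.1f"%np.median(W[W[:,2]<4,2]))
if __name__=="__main__":
    T={"A":(302,366),"B":(275,250),"C":(551,305)};Q={"A":(405,287),"B":(502,327),"C":(235,420)}
    for n,D in(("top",T),("scene",Q)):
        d=np.load(f"pics/{n}_d.npy")
        for k,uv in D.items(): fit(n,d,uv,k)
        P=cloud(n,d)
        for lo,hi,R,l in((140,165,17,"tip"),(91,100,33,"hub"),(84,91,64,"cutter")):
            uv=(414,300) if n=="top" else (362,330); u,v=[int(a*S) for a in uv]
            W=P[v-40:v+40,u-40:u+40].reshape(-1,3); g=W[(W[:,2]>lo)&(W[:,2]<hi)]
            print(n,l,len(g),g.mean(0).round(1),(g.min(0)/2+g.max(0)/2).round(1),np.ptp(g,axis=0).round(0),np.median(g[:,2]).round(1))
    b=cv2.imread("pics/top0.png");a=cv2.imread("pics/scene0.png")
    def crop(im,u,v,r): 
        u,v=int(u*S),int(v*S); return cv2.resize(im[v-r:v+r,u-r:u+r],(260,260),interpolation=cv2.INTER_CUBIC)
    rows=[np.hstack([crop(b,*T[k],16) for k in "ABC"]),np.hstack([crop(b,414,300,22),crop(a,360,300,22),crop(a,*Q["A"],14)])]
    cv2.imwrite("pics/c0.png",np.vstack(rows))
E
python3 m.py
```

```text
top A n 166 ztop 26.1 mean [414.  208.6] fit [414.8 210.3] z floor -0.6
top B n 150 ztop 9.9 mean [619.4 261.6] fit [619.6 260.3] z floor -0.9
top C n 152 ztop 16.1 mean [ 520.7 -229.8] fit [ 520.6 -228.6] z floor -0.4
top tip 122 [518.   14.2 153.6] [519.7  14.5 150.3] [30. 27. 20.] 156.0
top hub 342 [516.7  13.6  94.9] [518.8  12.   95.5] [111. 108.   9.] 95.0
top cutter 965 [517.5  14.6  87.6] [519.3  13.3  87.5] [121. 121.   7.] 87.6
scene A n 144 ztop 25.2 mean [404.7 240.4] fit [400.5 249.4] z floor -0.8
scene B n 104 ztop 10.2 mean [612.4 291.2] fit [608.7 300.6] z floor -0.9
scene C n 218 ztop 14.9 mean [ 525.  -228.4] fit [ 524.3 -227.8] z floor -1.1
scene tip 111 [526.3  10.4 150.4] [525.3  12.8 149.5] [30. 25. 18.] 151.3
scene hub 198 [529.2   8.8  94.8] [521.1  14.3  95.2] [63. 62.  8.] 94.9
scene cutter 584 [531.2   6.7  87.1] [522.1  15.5  87.5] [122. 122.   7.] 87.1
```

View pics/c0.png

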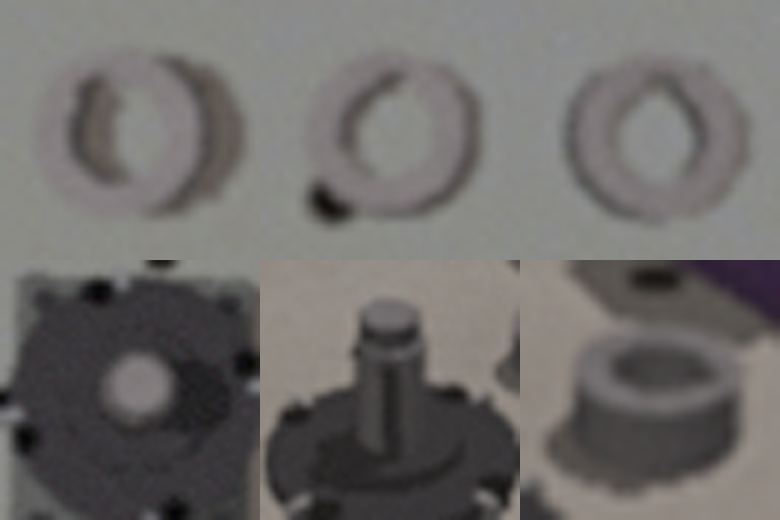

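A is the tallest ring (top 26 mm), C the middle one (16 mm) and B the thinnest (10 mm). Next I need the keyway and key directions, from averaged frames with polar unwrapping.

```bash
cat > k.py <<'E'
from h import *
def proj(n,P):
    K,E,_=cal(n); C=np.c_[P,np.ones(len(P))]@np.linalg.inv(E).T
    q=np.c_[C[:,0]/-C[:,2],-C[:,1]/-C[:,2]]
    return (q*[K[0,0],K[1,1]]+K[:2,2]).astype(np.float32)
def avg(n,k):
    s=[arm.snapshot(n) for _ in range(k)]
    return np.mean([a[0].astype(float) for a in s],0),np.median([a[1] for a in s],0)
def samp(im,uv): return cv2.remap(im.astype(np.float32),uv[:,0].reshape(1,-1),uv[:,1].reshape(1,-1),cv2.INTER_CUBIC)[0]
if __name__=="__main__":
    it,dt=avg("top",5); is_,ds=avg("scene",5)
    np.savez("pics/avg.npz",it=it,dt=dt,is_=is_,ds=ds)
    g=it.mean(2); tiles=[]
    for nm,c,h in(("tall",(414.8,210.3),26),("mid",(520.6,-228.6),16),("thin",(619.6,260.3),10)):
        # rectified view of the top plane, +x right, +y up, 0.3mm/px
        yy,xx=np.mgrid[33:-33:-.25,-33:33:.25]
        P=np.c_[xx.ravel()+c[0],yy.ravel()+c[1],np.full(xx.size,h)]
        r=samp(g,proj("top",P)).reshape(xx.shape); r=cv2.normalize(r,None,0,255,cv2.NORM_MINMAX)
        r=np.ascontiguousarray(r)
        for R in(15.9,20.3,28): cv2.circle(r,(132,132),int(R*4),255,1)
        tiles.append(r[:264,:264])
    u,v=proj("scene",np.array([[520.5,14,125.]]))[0].round().astype(int)
    s=is_.mean(2); gain=22
    def ov(draw):
        cr=cv2.resize(s[v-18:v+14,u-12:u+12].astype(np.float32),None,fx=11,fy=11,interpolation=cv2.INTER_CUBIC)
        cr=cv2.normalize(cr,None,0,255,cv2.NORM_MINMAX)*1.3
        if draw:
            for t in np.arange(-1.2,.81,.4):
                q=np.array([[520.5+19*np.cos(t),14+19*np.sin(t),z] for z in(100,142)])
                p=((proj("scene",q)-[u-12,v-18]+.5)*11).astype(int); cv2.line(cr,tuple(map(int,p[0])),tuple(map(int,p[1])),255,1)
        return cr[:, :264]
    a=np.hstack(tiles); z=np.zeros((352,792),np.float32); z[:,:264]=ov(0)[:352]; z[:,264:528]=ov(1)[:352]
    # top rectified spindle
    yy,xx=np.mgrid[33:-33:-.25,-33:33:.25]
    r=samp(g,proj("top",np.c_[xx.ravel()+519.5,yy.ravel()+13.5,np.full(xx.size,142)])).reshape(xx.shape)
    z[:264,528:]=cv2.normalize(r,None,0,255,cv2.NORM_MINMAX)
    cv2.imwrite("pics/k0.png",np.clip(np.vstack([a,z[:330]]),0,255))
    P=cloud("top",dt); W=P[150:240,225:305].reshape(-1,3); b=W[(W[:,2]>14)&(W[:,2]<20)].astype(np.float32)
    print(cv2.minAreaRect(b[:,:2]))
E
python3 k.py
```

```text
Traceback (most recent call last):
  File "k.py", line 18, in <module>
    r=samp(g,proj("top",P)).reshape(xx.shape); r=cv2.normalize(r,None,0,255,cv2.NORM_MINMAX)
      ~~~~^^^^^^^^^^^^^^^^^
  File "k.py", line 9, in samp
    def samp(im,uv): return cv2.remap(im.astype(np.float32),uv[:,0].reshape(1,-1),uv[:,1].reshape(1,-1),cv2.INTER_CUBIC)[0]
                            ~~~~~~~~~^^^^^^^^^^^^^^^^^^^^^^^^^^^^^^^^^^^^^^^^^^^^^^^^^^^^^^^^^^^^^^^^^^^^^^^^^^^^^^^^^^^
cv2.error: OpenCV(4.12.0) /io/opencv/modules/imgproc/src/imgwarp.cpp:1713: error: (-215:Assertion failed) dst.cols < SHRT_MAX && dst.rows < SHRT_MAX && src.cols < SHRT_MAX && src.rows < SHRT_MAX in function 'remap'
```

```bash
sed -i 's/^def samp.*/def samp(im,uv):\n    uv=uv.reshape(-1,264,2) if len(uv)%264==0 else uv[None]\n    return cv2.remap(im.astype(np.float32),np.ascontiguousarray(uv[...,0]),np.ascontiguousarray(uv[...,1]),cv2.INTER_CUBIC).ravel()/; s/    it,dt=avg.*/    A=np.load("pics\/avg.npz"); it,dt,is_,ds=[A[k] for k in ("it","dt","is_","ds")]/; s/^    np.savez.*//' k.py; python3 k.py
```

```text
[ WARN:0@0.197] global loadsave.cpp:1063 imwrite_ Unsupported depth image for selected encoder is fallbacked to CV_8U.
Traceback (most recent call last):
  File "k.py", line 41, in <module>
    print(cv2.minAreaRect(b[:,:2]))
          ~~~~~~~~~~~~~~~^^^^^^^^^
cv2.error: OpenCV(4.12.0) /io/opencv/modules/imgproc/src/convhull.cpp:143: error: (-215:Assertion failed) total >= 0 && (depth == CV_32F || depth == CV_32S) in function 'convexHull'
```

View pics/k0.png

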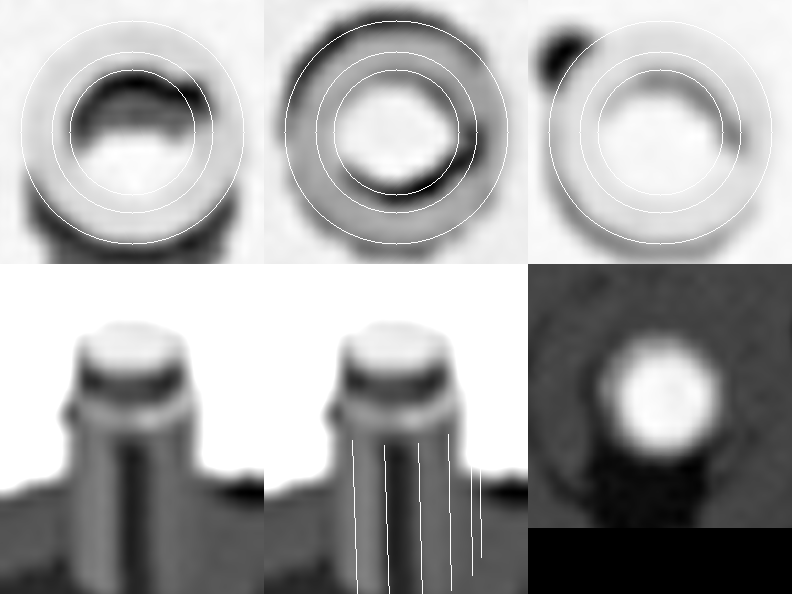

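Ring keyways in the rectified top crops:
- Tallest: about +0.47 rad, notch at (205,95).
- Middle: about -0.05 rad, notch at (475,138).
- Thinnest: about -0.08 rad, notch at (740,140).

In the scene crop the key shows as a dark strip at (133,500), which puts it at about -0.66 rad in the world frame.

**Look-alikes:** the purple stands at top (180,290), (215,408) and (510,420) could be taken for the stand. I choose the grey one at (414,300).

Now a helper that works out move numbers.

```bash
cat > go.py <<'E'
import sys; from h import *
from scipy.spatial.transform import Rotation as R
x,y,z,yaw=map(float,sys.argv[1:5])
o=arm.get_obs(); M=np.array(o["tool_rot"]); p=np.array(o["eef_pos"])
c,s=np.cos(yaw),np.sin(yaw); T=np.array([[c,s,0],[s,-c,0],[0,0,-1]])
rv=R.from_matrix(M.T@T).as_rotvec(); d=M.T@(np.array([x,y,z])-p)
print("t %.2f"%o["time"],"pos",p.round(1),"yaw %.3f"%np.arctan2(M[1,0],M[0,0]),"F",np.array(o["contact_force"]).round(1),"gap %.1f"%o["finger_gap"],"ff %.1f"%o["finger_force"],"q6 %.2f"%o["q"][5])
print("turn",rv.round(3),"shift mm (present axes)",d.round(1),"rows>=%.1f/%.1f"%(np.linalg.norm(d)/41,np.abs(rv).max()/.124))
E
python3 go.py 415 210 225 0.47
python3 - <<'E'
from k import *
A=np.load("pics/avg.npz")
P=cloud("top",A["dt"]); W=P[150:240,225:305].reshape(-1,3); b=W[(W[:,2]>14)&(W[:,2]<20)].astype(np.float32)
print(cv2.minAreaRect(np.ascontiguousarray(b[:,:2])))
from scipy.optimize import minimize
def circ(im,n,c,z,R,sgn):
    # maximise radial edge contrast
    t=np.linspace(0,2*np.pi,180,endpoint=False)
    def f(c,R=R):
        a=[samp(im,proj(n,np.c_[c[0]+r*np.cos(t),c[1]+r*np.sin(t),0*t+z])) for r in(R-2,R+2)]
        return -sgn*np.mean(a[0]-a[1])
    r=minimize(f,c,method="Nelder-Mead",options=dict(xatol=.05)); return r.x.round(2),round(r.fun,1)
g=A["it"].mean(2); s=A["is_"].mean(2)
print("tip top",circ(g,"top",(519.5,13.5),157,12.5,1)," scene",circ(s,"scene",(520.5,13.5),157,12.5,1))
for nm,c,h in(("tall",(414.8,210.3),26),("mid",(520.6,-228.6),16),("thin",(619.6,260.3),10)):
    print(nm,"outer top",circ(g,"top",c,h,28,1 if nm!="mid" else -1),circ(g,"top",c,h,28,-1),"scene",circ(s,"scene",c,h,28,1))
E
```

```text
t 0.60 pos [ 229.  -527.4  231.2] yaw 0.410 F [ 0.  -0.2 -0.1] gap 85.3 ff 0.0 q6 -0.13
turn [-0.    0.   -0.06] shift mm (present axes) [ 464.3 -602.2    6.3] rows>=18.5/0.5
((518.3638916015625, 14.122894287109375), (109.69647216796875, 129.92236328125), 88.29212951660156)
tip top (array([519.67,  12.59]), np.float64(-41.1))  scene (array([591.3 ,  10.82]), np.float64(-15.8))
tall outer top (array([415.07, 210.92]), np.float64(-8.4)) (array([415.11, 236.06]), np.float64(-5.7)) scene (array([413.23, 211.47]), np.float64(-4.2))
mid outer top (array([ 519.57, -225.  ]), np.float64(-16.0)) (array([ 519.57, -225.  ]), np.float64(-16.0)) scene (array([ 549.56, -227.28]), np.float64(-2.6))
thin outer top (array([621.28, 261.22]), np.float64(-12.4)) (array([611.61, 260.13]), np.float64(-10.8)) scene (array([620.88, 273.7 ]), np.float64(0.1))
```

Request:
play_rows(
  motion=[
    [0, 0, 0, 0.0232, -0.0301, 0, 1],
    [0, 0, 0, 0.0232, -0.0301, 0, 1],
    [0, 0, 0, 0.0232, -0.0301, 0, 1],
    [0, 0, 0, 0.0232, -0.0301, 0, 1],
    [0, 0, 0, 0.0232, -0.0301, 0, 1],
  ],
)

```text
time: 1.02
eef_pos: [275.5, -341.4, 231.2]
tool_rot: [[0.917, 0.398, 0.0], [0.398, -0.917, 0.0], [0.0, -0.0, -1.0]]
contact_force: [1.2, 0.1, 0.1]
finger_gap: 85.1
finger_force: 0.0
```

Request:
play_rows(
  motion=[
    [0, 0, 0, 0.0232, -0.0301, 0, 1],
    [0, 0, 0, 0.0232, -0.0301, 0, 1],
    [0, 0, 0, 0.0232, -0.0301, 0, 1],
    [0, 0, 0, 0.0232, -0.0301, 0, 1],
    [0, 0, 0, 0.0232, -0.0301, 0, 1],
  ],
)

```text
time: 1.43
eef_pos: [321.8, -157.2, 231.5]
tool_rot: [[0.917, 0.398, 0.001], [0.398, -0.917, -0.0], [0.0, 0.001, -1.0]]
contact_force: [1.0, -0.9, -0.4]
finger_gap: 85.1
finger_force: 0.0
```

Request:
play_rows(
  motion=[
    [0, 0, 0, 0.0232, -0.0301, 0, 1],
    [0, 0, 0, 0.0232, -0.0301, 0, 1],
    [0, 0, 0, 0.0232, -0.0301, 0, 1],
    [0, 0, 0, 0.0232, -0.0301, 0, 1],
    [0, 0, 0, 0.0232, -0.0301, 0, 1],
  ],
)

```text
time: 1.85
eef_pos: [368.2, 27.4, 231.7]
tool_rot: [[0.917, 0.398, 0.001], [0.398, -0.917, -0.0], [0.001, 0.001, -1.0]]
contact_force: [1.2, -1.0, 0.5]
finger_gap: 85.6
finger_force: 0.0
```

Request:
play_rows(
  motion=[
    [0, 0, 0, 0.0232, -0.0301, 0, 1],
    [0, 0, 0, 0.0232, -0.0301, 0, 1],
    [0, 0, 0, 0.0232, -0.0301, 0, 1],
    [0, 0, 0, 0.0232, -0.0301, 0, 1],
    [0, 0, 0, 0.0232, -0.0301, 0.006, 1],
  ],
)

```text
time: 2.27
eef_pos: [415.0, 212.0, 226.3]
tool_rot: [[0.917, 0.399, 0.002], [0.399, -0.917, 0.001], [0.002, 0.0, -1.0]]
contact_force: [0.5, -1.5, 0.9]
finger_gap: 85.5
finger_force: 0.0
```

```bash
python3 go.py 415 210.5 30 0.47
```

```text
t 2.27 pos [415.  212.  226.3] yaw 0.410 F [ 0.5 -1.5  0.9] gap 85.5 ff 0.0 q6 1.47
turn [ 0.    -0.002 -0.06 ] shift mm (present axes) [ -1.1   1.4 196.3] rows>=4.8/0.5
```

Request:
play_rows(
  motion=[
    [0, 0, 0, 0, 0.0, 0.04, 1],
    [0, 0, 0, 0, 0, 0.04, 1],
    [0, 0, 0, 0, 0, 0.04, 1],
    [0, 0, 0, -0.001, 0.0015, 0.038, 1],
    [0, 0, -0.06, 0, 0, 0.036, 1],
  ],
)

```text
time: 2.68
eef_pos: [413.9, 207.8, 29.5]
tool_rot: [[0.892, 0.452, 0.0], [0.452, -0.892, 0.0], [0.0, -0.0, -1.0]]
contact_force: [0.3, -0.1, 0.5]
finger_gap: 85.6
finger_force: 0.0
```

Request:
play_rows(
  motion=[
    [0, 0, 0, 0, 0, 0.013, 1],
    [0, 0, 0, 0, 0, 0.01, 1],
    [0, 0, 0, 0, 0, 0.003, 1],
    [0, 0, 0, 0, 0, 0, 0.3],
    [0, 0, 0, 0, 0, 0, -0.2],
  ],
)

```text
time: 3.1
eef_pos: [415.2, 208.1, 6.5]
tool_rot: [[0.892, 0.452, 0.002], [0.452, -0.892, 0.001], [0.002, 0.0, -1.0]]
contact_force: [-0.3, -0.4, 0.4]
finger_gap: 63.7
finger_force: 0.0
```

Request:
play_rows(
  motion=[
    [0, 0, 0, 0, 0, 0, -0.5],
    [0, 0, 0, 0, 0, 0, -1],
    [0, 0, 0, 0, 0, 0, -1],
    [0, 0, 0, 0, 0, 0, -1],
    [0, 0, 0, 0, 0, 0, -1],
  ],
)

```text
time: 3.52
eef_pos: [415.4, 208.2, 7.0]
tool_rot: [[0.892, 0.453, 0.002], [0.453, -0.892, 0.001], [0.003, 0.0, -1.0]]
contact_force: [-3.2, -0.5, 10.6]
finger_gap: 53.8
finger_force: 61.6
```

```bash
python3 - <<'E'
from h import *
p,d=snap("scene","s1"); p2,d2=snap("top","t1")
c=p[130:210,190:300,::-1]; cv2.imwrite("pics/c1.png",cv2.resize(c,(770,560),interpolation=cv2.INTER_CUBIC))
E
python3 go.py 415 210 150 0.47
```

```text
t 3.62 pos [415.4 208.2   7. ] yaw 0.470 F [-3.5 -1.4 10.7] gap 53.7 ff 61.6 q6 1.40
turn [ 0.    -0.003 -0.   ] shift mm (present axes) [   0.9   -1.7 -143. ] rows>=3.5/0.0
```

View pics/c1.png

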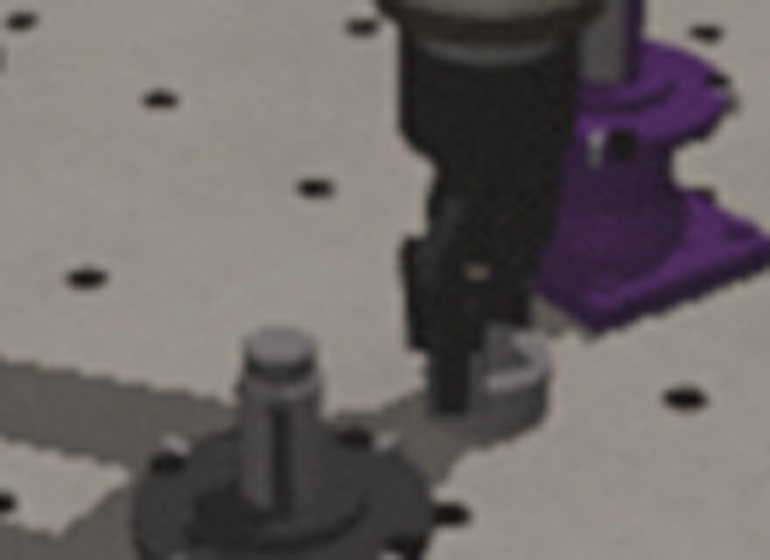

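The tallest ring is gripped by its upper half: the finger tip at (450,412) is roughly 14 mm above the bench, so the tips sit about 7 mm above the TCP. Now I lift it, carry it over and turn it.

Request:
play_rows(
  motion=[
    [0, 0, 0, 0, 0, -0.01, -1],
    [0, 0, 0, 0, 0, -0.04, -1],
    [0, 0, 0, 0, 0, -0.04, -1],
    [0, 0, 0, 0, 0, -0.04, -1],
    [0, 0, 0, 0, 0, -0.04, -1],
  ],
)

```text
time: 4.03
eef_pos: [413.9, 207.7, 178.6]
tool_rot: [[0.892, 0.453, 0.001], [0.453, -0.892, 0.0], [0.001, 0.0, -1.0]]
contact_force: [1.2, 1.5, -3.1]
finger_gap: 53.7
finger_force: 65.7
```

Request:
play_rows(
  motion=[
    [0, 0, 0, 0, 0, -0.013, -1],
    [0, 0, 0, 0, 0, 0, -1],
  ],
)

```text
time: 4.2
eef_pos: [415.7, 208.3, 193.4]
tool_rot: [[0.892, 0.453, 0.007], [0.453, -0.892, 0.002], [0.007, 0.001, -1.0]]
contact_force: [0.0, 0.1, -3.2]
finger_gap: 53.9
finger_force: 65.7
```

```bash
python3 go.py 520 13 187 0.47
```

```text
t 4.20 pos [415.7 208.3 193.4] yaw 0.470 F [ 0.   0.1 -3.2] gap 53.9 ff 65.7 q6 1.40
turn [ 0.001 -0.007 -0.   ] shift mm (present axes) [  4.5 221.3   6.7] rows>=5.4/0.1
```

Request:
play_rows(
  motion=[
    [0, 0, 0, 0.0009, 0.037, 0.001, -1],
    [0, 0, 0, 0.0009, 0.037, 0.001, -1],
    [0, 0, 0, 0.0009, 0.037, 0.001, -1],
    [0, 0, 0, 0.0009, 0.037, 0.001, -1],
    [0, 0, 0, 0.0009, 0.037, 0.001, -1],
  ],
)

```text
time: 4.62
eef_pos: [502.2, 43.3, 182.8]
tool_rot: [[0.892, 0.453, -0.001], [0.453, -0.892, 0.0], [-0.001, -0.001, -1.0]]
contact_force: [1.0, 0.7, -3.0]
finger_gap: 53.9
finger_force: 65.7
```

Request:
play_rows(
  motion=[
    [0, 0, 0, 0, 0.036, 0.0017, -1],
    [0, 0, 0.113, 0, 0, 0, -1],
    [0, 0, 0.113, 0, 0, 0, -1],
    [0, 0, 0.113, 0, 0, 0, -1],
    [0, 0, 0.113, 0, 0, 0, -1],
  ],
)

```text
time: 5.03
eef_pos: [518.0, 12.6, 180.8]
tool_rot: [[1.0, 0.012, -0.001], [0.012, -1.0, 0.0], [-0.001, -0.0, -1.0]]
contact_force: [0.0, 0.4, -3.3]
finger_gap: 53.3
finger_force: 65.8
```

Request:
play_rows(
  motion=[
    [0, 0, 0.113, 0, 0, 0, -1],
    [0, 0, 0.113, 0, 0, 0, -1],
    [0, 0, 0.113, 0, 0, 0, -1],
    [0, 0, 0.113, 0, 0, 0, -1],
    [0, 0, 0.113, 0, 0, 0, -1],
  ],
)

```text
time: 5.45
eef_pos: [518.0, 12.9, 181.0]
tool_rot: [[0.851, -0.525, -0.001], [-0.525, -0.851, 0.0], [-0.001, 0.0, -1.0]]
contact_force: [-0.2, -0.6, -2.6]
finger_gap: 53.8
finger_force: 65.8
```

Request:
play_rows(
  motion=[
    [0, 0, 0.113, 0, 0, 0, -1],
    [0, 0, 0, 0, 0, 0, -1],
  ],
)

```text
time: 5.62
eef_pos: [518.0, 12.9, 181.0]
tool_rot: [[0.786, -0.618, -0.001], [-0.618, -0.786, 0.0], [-0.001, 0.001, -1.0]]
contact_force: [0.2, 0.6, -2.8]
finger_gap: 53.8
finger_force: 65.8
```

```bash
python3 go.py 520 13 187 -0.66; python3 - <<'E'
from k import *
p,d=snap("scene","s2"); u,v=proj("scene",np.array([[520.5,14,155.]]))[0].round().astype(int)
c=p[v-38:v+30,u-45:u+45,::-1]; print(u-45,v-38); cv2.imwrite("pics/c2.png",cv2.resize(c,(720,544),interpolation=cv2.INTER_CUBIC))
E
```

```text
t 5.62 pos [518.   12.9 181. ] yaw -0.666 F [ 0.2  0.6 -2.8] gap 53.8 ff 65.8 q6 2.11
turn [ 0.001  0.001 -0.006] shift mm (present axes) [ 1.5 -1.3 -6. ] rows>=0.2/0.1
184 141
```

View pics/c2.png

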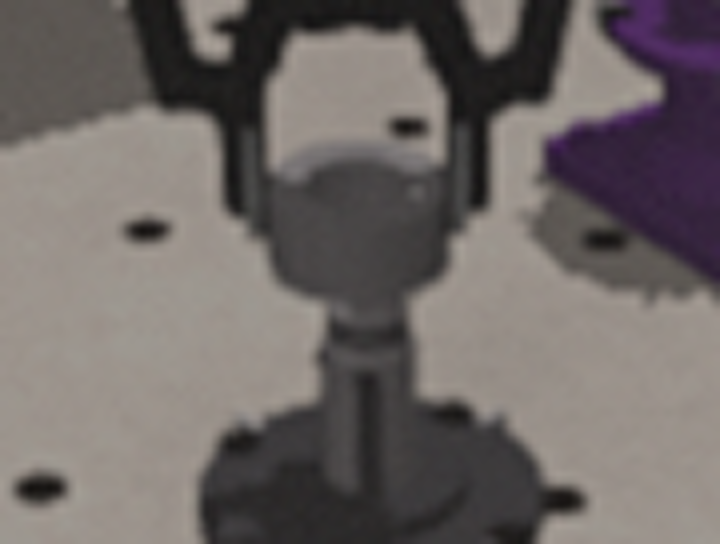

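The ring at x 268–447 (centre 357) is about 2.5 mm to the image left of the spindle (centre 367). The key strip at (370,430) faces the camera. I'll correct for that and lower in small steps while checking the force.

Request:
play_rows(
  motion=[
    [0, 0, -0.005, 0.0003, -0.0025, 0, -1],
    [0, 0, 0, 0, 0, 0.01, -1],
    [0, 0, 0, 0, 0, 0.006, -1],
    [0, 0, 0, 0, 0, 0.003, -1],
    [0, 0, 0, 0, 0, 0, -1],
  ],
)

```text
time: 6.08
eef_pos: [519.8, 14.7, 161.3]
tool_rot: [[0.793, -0.609, -0.002], [-0.609, -0.793, 0.0], [-0.002, 0.001, -1.0]]
contact_force: [-0.7, 0.1, -3.1]
finger_gap: 53.9
finger_force: 65.8
```

Request:
play_rows(
  motion=[
    [0, 0, 0, 0, 0, 0.002, -1],
    [0, 0, 0, 0, 0, 0.002, -1],
    [0, 0, 0, 0, 0, 0, -1],
  ],
)

```text
time: 6.33
eef_pos: [520.2, 14.6, 158.3]
tool_rot: [[0.793, -0.609, -0.0], [-0.609, -0.793, 0.0], [-0.0, 0.0, -1.0]]
contact_force: [-0.4, 0.4, -3.7]
finger_gap: 53.9
finger_force: 65.8
```

Request:
play_rows(
  motion=[
    [0, 0, 0, 0, 0, 0.002, -1],
    [0, 0, 0, 0, 0, 0.002, -1],
    [0, 0, 0, 0, 0, 0, -1],
  ],
)

```text
time: 6.58
eef_pos: [520.2, 14.7, 154.2]
tool_rot: [[0.793, -0.609, -0.0], [-0.609, -0.793, 0.0], [-0.0, 0.0, -1.0]]
contact_force: [0.8, -0.2, -3.9]
finger_gap: 53.6
finger_force: 65.8
```

Request:
play_rows(
  motion=[
    [0, 0, 0, 0, 0, 0.002, -1],
    [0, 0, 0, 0, 0, 0, -1],
  ],
)

```text
time: 6.75
eef_pos: [520.2, 14.7, 152.3]
tool_rot: [[0.793, -0.609, -0.0], [-0.609, -0.793, 0.0], [-0.0, 0.0, -1.0]]
contact_force: [-0.1, -0.6, -2.7]
finger_gap: 53.5
finger_force: 65.8
```

Request:
play_rows(
  motion=[
    [0, 0, 0, 0, 0, 0.002, -1],
    [0, 0, 0, 0, 0, 0, -1],
  ],
)

```text
time: 6.92
eef_pos: [520.0, 14.8, 150.4]
tool_rot: [[0.793, -0.609, -0.001], [-0.609, -0.793, 0.0], [-0.001, 0.0, -1.0]]
contact_force: [-3.8, 1.7, -2.7]
finger_gap: 53.7
finger_force: 65.9
```

Request:
play_rows(
  motion=[
    [0, 0, 0, -0.0007, 0, 0, -1],
    [0, 0, 0, 0, 0, 0.0015, -1],
    [0, 0, 0, 0, 0, 0, -1],
  ],
)

```text
time: 7.17
eef_pos: [519.6, 15.1, 148.9]
tool_rot: [[0.793, -0.609, -0.0], [-0.609, -0.793, 0.0], [-0.0, 0.0, -1.0]]
contact_force: [-0.4, 0.2, -1.9]
finger_gap: 54.1
finger_force: 65.9
```

Request:
play_rows(
  motion=[
    [0, 0, 0, 0, 0, 0.0015, -1],
    [0, 0, 0, 0, 0, 0, -1],
  ],
)

```text
time: 7.33
eef_pos: [519.6, 15.1, 147.3]
tool_rot: [[0.793, -0.609, -0.0], [-0.609, -0.793, 0.0], [-0.0, 0.0, -1.0]]
contact_force: [-2.3, -0.7, -3.1]
finger_gap: 53.7
finger_force: 65.9
```

Request:
play_rows(
  motion=[
    [0, 0, 0, 0, 0, 0.0015, -1],
    [0, 0, 0, 0, 0, 0, -1],
  ],
)

```text
time: 7.5
eef_pos: [519.6, 15.1, 145.8]
tool_rot: [[0.793, -0.609, -0.0], [-0.609, -0.793, 0.0], [-0.0, 0.0, -1.0]]
contact_force: [-2.4, -1.2, -3.0]
finger_gap: 54.0
finger_force: 65.9
```

Request:
play_rows(
  motion=[
    [0, 0, 0, -0.0002, 0.0003, 0.001, -1],
    [0, 0, 0, 0, 0, 0.0015, -1],
    [0, 0, 0, 0, 0, 0, -1],
  ],
)

```text
time: 7.75
eef_pos: [519.4, 15.0, 143.3]
tool_rot: [[0.793, -0.609, -0.0], [-0.609, -0.793, 0.0], [-0.0, -0.0, -1.0]]
contact_force: [0.2, 0.8, -3.4]
finger_gap: 53.7
finger_force: 65.8
```

Request:
play_rows(
  motion=[
    [0, 0, 0, 0, 0, 0.0015, -1],
    [0, 0, 0, 0, 0, 0.0015, -1],
    [0, 0, 0, 0, 0, 0, -1],
  ],
)

```text
time: 8.0
eef_pos: [519.4, 15.0, 140.3]
tool_rot: [[0.793, -0.609, -0.0], [-0.609, -0.793, 0.0], [-0.0, 0.0, -1.0]]
contact_force: [1.0, -0.0, -3.6]
finger_gap: 53.5
finger_force: 65.8
```

The ring is over the key already, so I slide it down.

Request:
play_rows(
  motion=[
    [0, 0, 0, 0, 0, 0.003, -1],
    [0, 0, 0, 0, 0, 0.003, -1],
    [0, 0, 0, 0, 0, 0.003, -1],
    [0, 0, 0, 0, 0, 0.003, -1],
    [0, 0, 0, 0, 0, 0.003, -1],
  ],
)

```text
time: 8.42
eef_pos: [519.4, 15.0, 125.2]
tool_rot: [[0.793, -0.609, -0.0], [-0.609, -0.793, 0.0], [-0.0, 0.0, -1.0]]
contact_force: [-0.9, 0.3, -2.8]
finger_gap: 53.9
finger_force: 65.9
```

Request:
play_rows(
  motion=[
    [0, 0, 0, 0, 0, 0.003, -1],
    [0, 0, 0, 0, 0, 0.003, -1],
    [0, 0, 0, 0, 0, 0.003, -1],
    [0, 0, 0, 0, 0, 0.003, -1],
    [0, 0, 0, 0, 0, 0.003, -1],
  ],
)

```text
time: 8.83
eef_pos: [519.4, 15.0, 110.3]
tool_rot: [[0.793, -0.609, -0.0], [-0.609, -0.793, 0.0], [-0.0, -0.0, -1.0]]
contact_force: [-0.6, 0.5, -2.9]
finger_gap: 53.9
finger_force: 65.9
```

Request:
play_rows(
  motion=[
    [0, 0, 0, 0, 0, 0.002, -1],
    [0, 0, 0, 0, 0, 0.0015, -1],
    [0, 0, 0, 0, 0, 0, -1],
  ],
)

```text
time: 9.08
eef_pos: [519.3, 15.0, 106.8]
tool_rot: [[0.793, -0.609, -0.0], [-0.609, -0.793, 0.0], [-0.0, 0.0, -1.0]]
contact_force: [0.1, -0.2, -3.4]
finger_gap: 53.7
finger_force: 65.9
```

Request:
play_rows(
  motion=[
    [0, 0, 0, 0, 0, 0.0015, -1],
    [0, 0, 0, 0, 0, 0, -1],
  ],
)

```text
time: 9.25
eef_pos: [519.4, 15.0, 105.5]
tool_rot: [[0.793, -0.609, -0.0], [-0.609, -0.793, 0.0], [-0.0, -0.0, -1.0]]
contact_force: [-0.1, -0.6, -3.1]
finger_gap: 53.8
finger_force: 65.9
```

Request:
play_rows(
  motion=[
    [0, 0, 0, 0, 0, 0.001, -1],
    [0, 0, 0, 0, 0, 0.001, -1],
    [0, 0, 0, 0, 0, 0, -1],
  ],
)

```text
time: 9.5
eef_pos: [519.4, 15.0, 103.4]
tool_rot: [[0.793, -0.609, -0.0], [-0.609, -0.793, 0.0], [-0.0, -0.0, -1.0]]
contact_force: [-0.4, 0.1, -3.4]
finger_gap: 54.0
finger_force: 65.8
```

Request:
play_rows(
  motion=[
    [0, 0, 0, 0, 0, 0.001, -1],
    [0, 0, 0, 0, 0, 0, -1],
  ],
)

```text
time: 9.67
eef_pos: [519.5, 15.0, 103.1]
tool_rot: [[0.793, -0.609, 0.0], [-0.609, -0.793, -0.0], [0.0, -0.0, -1.0]]
contact_force: [-4.0, 0.8, 4.5]
finger_gap: 53.9
finger_force: 66.6
```

Home: TCP z 103.1 = 96 + 7. Releasing and retreating.

Request:
play_rows(
  motion=[
    [0, 0, 0, 0, 0, 0, 0.2],
    [0, 0, 0, 0, 0, 0, 1],
    [0, 0, 0, 0, 0, 0, 1],
    [0, 0, 0, 0, 0, 0, 1],
    [0, 0, 0, 0, 0, 0, 1],
  ],
)

```text
time: 10.08
eef_pos: [519.5, 15.0, 102.7]
tool_rot: [[0.793, -0.609, 0.0], [-0.609, -0.793, 0.0], [0.0, -0.0, -1.0]]
contact_force: [-0.2, -0.4, -0.8]
finger_gap: 85.4
finger_force: 0.0
```

Request:
play_rows(
  motion=[
    [0, 0, 0, 0, 0, -0.01, 1],
    [0, 0, 0, 0, 0, -0.03, 1],
    [0, 0, 0, 0, 0, -0.04, 1],
    [0, 0, 0, 0, 0, -0.03, 1],
    [0, 0, 0, 0, 0, 0, 1],
  ],
)

```text
time: 10.5
eef_pos: [521.3, 14.8, 219.8]
tool_rot: [[0.793, -0.609, 0.009], [-0.609, -0.793, -0.001], [0.008, -0.005, -1.0]]
contact_force: [0.2, -0.5, 0.9]
finger_gap: 85.3
finger_force: 0.0
```

```bash
python3 - <<'E'
from k import *
A=np.load("pics/avg.npz"); g=A["it"].mean(2)
t=np.arange(-180,180,10)
for nm,c,h in(("tall",(415,210.6),26),("mid",(520.1,-227.2),16),("thin",(620.6,260.8),10)):
    a=np.mean([samp(g,proj("top",np.c_[c[0]+r*np.cos(np.radians(t)),c[1]+r*np.sin(np.radians(t)),0*t+h])) for r in(18,19,20)],0)
    print(nm,[f"{i}:{x:.0f}" for i,x in zip(t,a)])
snap("scene","s3"); p,d=snap("top","t3")
for n in("scene","top"):
    P=cloud(n,np.load(f"pics/{n}_d.npy")); m=(np.hypot(P[...,0]-521,P[...,1]-14)<32)&(P[...,2]>112)&(P[...,2]<132)
    print(n,m.sum(),np.percentile(P[m][:,2],[50,80]).round(1))
E
python3 go.py 523 -228 225 -0.05
```

```text
tall ['-180:127', '-170:125', '-160:125', '-150:127', '-140:129', '-130:131', '-120:131', '-110:131', '-100:131', '-90:132', '-80:133', '-70:132', '-60:130', '-50:129', '-40:130', '-30:129', '-20:126', '-10:124', '0:121', '10:103', '20:87', '30:79', '40:95', '50:121', '60:127', '70:125', '80:126', '90:128', '100:130', '110:128', '120:127', '130:128', '140:130', '150:129', '160:128', '170:127']
mid ['-180:121', '-170:122', '-160:122', '-150:123', '-140:118', '-130:112', '-120:110', '-110:110', '-100:103', '-90:96', '-80:96', '-70:96', '-60:92', '-50:96', '-40:98', '-30:88', '-20:92', '-10:98', '0:101', '10:114', '20:117', '30:117', '40:118', '50:121', '60:123', '70:123', '80:122', '90:122', '100:123', '110:123', '120:123', '130:123', '140:124', '150:123', '160:121', '170:119']
thin ['-180:127', '-170:128', '-160:127', '-150:129', '-140:129', '-130:129', '-120:129', '-110:127', '-100:128', '-90:128', '-80:129', '-70:129', '-60:129', '-50:128', '-40:129', '-30:130', '-20:113', '-10:89', '0:92', '10:111', '20:120', '30:121', '40:124', '50:125', '60:125', '70:124', '80:124', '90:124', '100:123', '110:121', '120:125', '130:126', '140:124', '150:123', '160:122', '170:125']
scene 226 [120.9 122.9]
top 2 [122.6 123. ]
t 10.60 pos [519.8  14.9 214.3] yaw -0.655 F [ 0.4 -0.7 -1. ] gap 85.9 ff 0.0 q6 2.11
turn [-0.001 -0.003 -0.605] shift mm (present axes) [150.5 190.7 -10.6] rows>=5.9/4.9
```

Request:
play_rows(
  motion=[
    [0, 0, 0, 0.0251, 0.0318, -0.002, 1],
    [0, 0, 0, 0.0251, 0.0318, -0.002, 1],
    [0, 0, 0, 0.0251, 0.0318, -0.002, 1],
    [0, 0, 0, 0.0251, 0.0318, -0.002, 1],
    [0, 0, 0, 0.0251, 0.0318, -0.002, 1],
  ],
)

```text
time: 11.02
eef_pos: [521.3, -189.2, 221.8]
tool_rot: [[0.793, -0.609, -0.001], [-0.609, -0.793, 0.001], [-0.002, 0.0, -1.0]]
contact_force: [1.4, -0.3, 0.5]
finger_gap: 85.8
finger_force: 0.0
```

Request:
play_rows(
  motion=[
    [0, 0, 0, 0.025, 0.0317, 0, 1],
    [0, 0, -0.12, 0, 0, 0.025, 1],
    [0, 0, -0.12, 0, 0, 0.03, 1],
    [0, 0, -0.12, 0, 0, 0.03, 1],
    [0, 0, -0.12, 0, 0, 0.03, 1],
  ],
)

```text
time: 11.43
eef_pos: [521.8, -227.9, 105.3]
tool_rot: [[0.986, -0.169, -0.001], [-0.169, -0.986, 0.001], [-0.001, -0.001, -1.0]]
contact_force: [1.4, -0.7, -0.1]
finger_gap: 85.5
finger_force: 0.0
```

```bash
python3 - <<'E'
from k import *
A=np.load("pics/avg.npz"); g=A["it"].mean(2)
t=np.arange(-100,100,10)
for c in((520.6,-228.6),(520.1,-229.5)):
    a=np.mean([samp(g,proj("top",np.c_[c[0]+r*np.cos(np.radians(t)),c[1]+r*np.sin(np.radians(t)),0*t+16])) for r in(18.5,19.5)],0)
    print([f"{i}:{x:.0f}" for i,x in zip(t,a)])
E
python3 go.py 523 -228.5 1 -0.1
```

```text
['-100:111', '-90:109', '-80:109', '-70:109', '-60:107', '-50:108', '-40:109', '-30:96', '-20:89', '-10:95', '0:96', '10:110', '20:117', '30:117', '40:117', '50:119', '60:122', '70:123', '80:121', '90:121']
['-100:118', '-90:115', '-80:116', '-70:114', '-60:112', '-50:109', '-40:110', '-30:102', '-20:89', '-10:93', '0:95', '10:105', '20:115', '30:115', '40:114', '50:116', '60:119', '70:121', '80:119', '90:120']
t 11.43 pos [ 521.8 -227.9  105.3] yaw -0.170 F [ 1.4 -0.7 -0.1] gap 85.5 ff 0.0 q6 1.19
turn [-0.001  0.001 -0.07 ] shift mm (present axes) [  1.5   0.4 104.3] rows>=2.5/0.6
```

Request:
play_rows(
  motion=[
    [0, 0, 0.02, 0.0015, 0.0004, 0.035, 1],
    [0, 0, 0, 0, 0, 0.035, 1],
    [0, 0, 0, 0, 0, 0.02, 1],
    [0, 0, 0, 0, 0, 0.01, 1],
    [0, 0, 0, 0, 0, 0.004, 1],
  ],
)

```text
time: 11.85
eef_pos: [522.9, -228.0, 1.5]
tool_rot: [[0.981, -0.194, -0.003], [-0.194, -0.981, 0.002], [-0.003, -0.001, -1.0]]
contact_force: [1.2, 0.4, -0.0]
finger_gap: 85.5
finger_force: 0.0
```

Request:
play_rows(
  motion=[
    [0, 0, 0, 0, 0, 0, 0.3],
    [0, 0, 0, 0, 0, 0, -0.1],
    [0, 0, 0, 0, 0, 0, -0.4],
    [0, 0, 0, 0, 0, 0, -1],
    [0, 0, 0, 0, 0, 0, -1],
  ],
)

```text
time: 12.27
eef_pos: [524.7, -229.1, 5.7]
tool_rot: [[0.981, -0.194, 0.002], [-0.194, -0.981, -0.001], [0.002, 0.001, -1.0]]
contact_force: [-2.4, 1.2, 9.6]
finger_gap: 53.4
finger_force: 61.4
```

Request:
play_rows(
  motion=[
    [0, 0, 0, 0, 0, 0, -1],
    [0, 0, 0, 0, 0, 0, -1],
  ],
)

```text
time: 12.43
eef_pos: [524.7, -229.0, 5.7]
tool_rot: [[0.981, -0.194, 0.002], [-0.194, -0.981, -0.001], [0.003, 0.001, -1.0]]
contact_force: [-2.8, 0.5, 8.9]
finger_gap: 52.6
finger_force: 61.4
```

The pads' forward swing lifted the tool, so this grip is shallow. I'll ease open slightly around the ring, go lower and re-grip.

Request:
play_rows(
  motion=[
    [0, 0, 0, 0, 0, 0, 0.42],
    [0, 0, 0, 0, 0, 0, 0.42],
    [0, 0, 0, 0, 0, 0, 0.42],
    [0, 0, 0, 0, 0, 0.001, 0.42],
  ],
)

```text
time: 12.77
eef_pos: [524.2, -228.7, 3.1]
tool_rot: [[0.981, -0.194, 0.001], [-0.194, -0.981, -0.0], [0.001, 0.0, -1.0]]
contact_force: [-0.4, 0.1, -0.4]
finger_gap: 60.9
finger_force: 0.0
```

Request:
play_rows(
  motion=[
    [0, 0, 0, 0, 0, 0.002, 0.42],
    [0, 0, 0, 0, 0, 0.002, 0.42],
    [0, 0, 0, 0, 0, 0.0, 0.42],
  ],
)

```text
time: 13.02
eef_pos: [523.7, -228.4, -2.0]
tool_rot: [[0.981, -0.194, -0.001], [-0.194, -0.981, 0.001], [-0.001, -0.0, -1.0]]
contact_force: [0.2, 0.1, -0.5]
finger_gap: 60.8
finger_force: 0.0
```

Request:
play_rows(
  motion=[
    [0, 0, 0, 0, 0, 0, -1],
    [0, 0, 0, 0, 0, 0, -1],
    [0, 0, 0, 0, 0, 0, -1],
    [0, 0, 0, 0, 0, 0, -1],
  ],
)

```text
time: 13.35
eef_pos: [524.0, -228.6, -1.3]
tool_rot: [[0.981, -0.194, 0.0], [-0.194, -0.981, 0.0], [0.0, -0.0, -1.0]]
contact_force: [-0.9, 0.0, 5.8]
finger_gap: 53.9
finger_force: 63.8
```

```bash
python3 - <<'E'
from k import *
p,d=snap("scene","s4"); u,v=proj("scene",np.array([[523,-228,10.]]))[0].round().astype(int); print(u,v)
c=p[v-25:v+20,u-30:u+30,::-1]; cv2.imwrite("pics/c4.png",cv2.resize(c,(720,540),interpolation=cv2.INTER_CUBIC))
E
python3 go.py 524 -228 187 -0.19
```

```text
150 268
t 13.40 pos [ 524.  -228.6   -1.3] yaw -0.195 F [-2.   1.7  5.1] gap 53.9 ff 63.8 q6 1.22
turn [-0.    -0.    -0.005] shift mm (present axes) [-1.000e-01 -6.000e-01 -1.883e+02] rows>=4.6/0.0
```

View pics/c4.png

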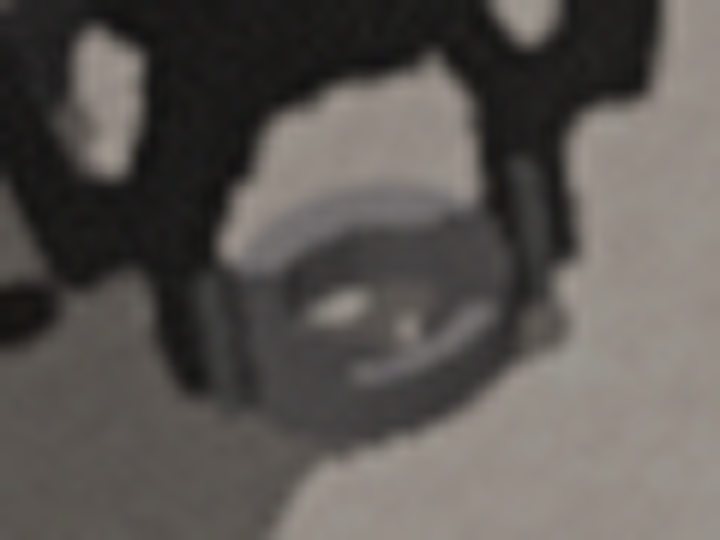

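The middle ring is held level, with the pads either side at (225,340) and (530,240). I lift it and carry it over.

Request:
play_rows(
  motion=[
    [0, 0, 0, 0, 0, -0.02, -1],
    [0, 0, 0, 0, 0, -0.041, -1],
    [0, 0, 0, 0, 0, -0.041, -1],
    [0, 0, 0, 0, 0, -0.041, -1],
    [0, 0, 0, 0, 0, -0.04, -1],
  ],
)

```text
time: 13.82
eef_pos: [523.5, -228.3, 183.4]
tool_rot: [[0.981, -0.194, -0.0], [-0.194, -0.981, 0.0], [-0.0, -0.0, -1.0]]
contact_force: [-0.1, -1.1, -2.5]
finger_gap: 54.0
finger_force: 64.3
```

Request:
play_rows(
  motion=[
    [0, 0, 0.119, 0, 0, 0, -1],
    [0, 0, 0.119, 0, 0, 0, -1],
    [0, 0, 0.119, 0, 0, 0, -1],
    [0, 0, 0.118, 0, 0, 0, -1],
    [0, 0, 0, 0, 0, 0, -1],
  ],
)

```text
time: 14.23
eef_pos: [523.8, -228.5, 181.2]
tool_rot: [[0.78, -0.626, -0.0], [-0.626, -0.78, 0.0], [-0.001, 0.0, -1.0]]
contact_force: [0.3, 0.1, -2.5]
finger_gap: 53.8
finger_force: 64.3
```

```bash
python3 go.py 522.6 12.4 180 -0.665
```

```text
t 14.23 pos [ 523.8 -228.5  181.2] yaw -0.677 F [ 0.3  0.1 -2.5] gap 53.8 ff 64.3 q6 1.70
turn [ 0.     0.001 -0.012] shift mm (present axes) [-151.8 -187.1    1.3] rows>=5.9/0.1
```

Request:
play_rows(
  motion=[
    [0, 0, 0, -0.0217, -0.0267, 0, -1],
    [0, 0, 0, -0.0217, -0.0267, 0, -1],
    [0, 0, 0, -0.0217, -0.0267, 0, -1],
    [0, 0, 0, -0.0217, -0.0267, 0, -1],
    [0, 0, 0, -0.0217, -0.0267, 0, -1],
  ],
)

```text
time: 14.65
eef_pos: [521.4, -55.1, 181.4]
tool_rot: [[0.786, -0.618, -0.0], [-0.618, -0.786, 0.0], [-0.0, 0.0, -1.0]]
contact_force: [0.3, 0.2, -2.8]
finger_gap: 53.7
finger_force: 64.3
```

Request:
play_rows(
  motion=[
    [0, 0, 0, -0.0217, -0.0267, 0, -1],
    [0, 0, 0, -0.0217, -0.0268, 0, -1],
    [0, 0, -0.012, 0, 0, 0, -1],
    [0, 0, 0, 0, 0, 0, -1],
  ],
)

```text
time: 14.98
eef_pos: [520.9, 13.9, 181.4]
tool_rot: [[0.796, -0.606, -0.0], [-0.606, -0.796, 0.0], [-0.0, 0.0, -1.0]]
contact_force: [0.3, -1.4, -2.0]
finger_gap: 53.7
finger_force: 64.3
```

```bash
python3 go.py 522.6 12.4 160 -0.665; python3 - <<'E'
from k import *
p,d=snap("scene","s5"); u,v=proj("scene",np.array([[520.5,14,155.]]))[0].round().astype(int)
c=p[v-38:v+30,u-45:u+45,::-1]; print(u-45,v-38); cv2.imwrite("pics/c5.png",cv2.resize(c,(720,544),interpolation=cv2.INTER_CUBIC))
E
```

```text
t 14.98 pos [520.9  13.9 181.4] yaw -0.651 F [ 0.3 -1.4 -2. ] gap 53.7 ff 64.3 q6 2.10
turn [0.    0.    0.014] shift mm (present axes) [ 2.3  0.1 21.4] rows>=0.5/0.1
184 141
```

View pics/c5.png

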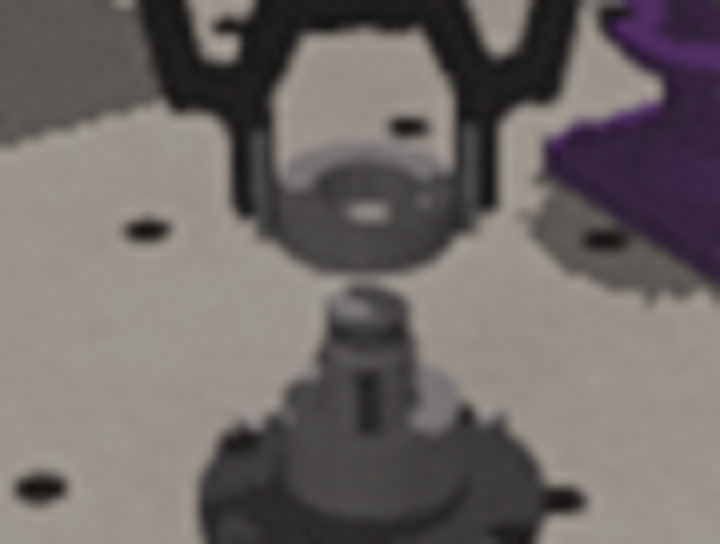

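The tallest ring sits home on the hub. The middle ring (x 277–462, centre 369) is aligned laterally with the spindle (368). Lowering.

Request:
play_rows(
  motion=[
    [0, 0, 0.012, 0.002, 0, 0.01, -1],
    [0, 0, 0, 0, 0, 0.01, -1],
    [0, 0, 0, 0, 0, 0.005, -1],
    [0, 0, 0, 0, 0, 0, -1],
  ],
)

```text
time: 15.37
eef_pos: [521.9, 10.4, 154.5]
tool_rot: [[0.783, -0.622, -0.003], [-0.622, -0.783, 0.0], [-0.003, 0.002, -1.0]]
contact_force: [0.3, 1.0, -2.1]
finger_gap: 53.8
finger_force: 64.3
```

Request:
play_rows(
  motion=[
    [0, 0, 0, 0, 0, 0.003, -1],
    [0, 0, 0, 0, 0, 0.002, -1],
    [0, 0, 0, 0, 0, 0, -1],
  ],
)

```text
time: 15.62
eef_pos: [522.6, 10.9, 151.4]
tool_rot: [[0.784, -0.621, -0.0], [-0.621, -0.784, 0.0], [-0.0, 0.0, -1.0]]
contact_force: [-0.3, 0.4, -2.1]
finger_gap: 53.9
finger_force: 64.4
```

Request:
play_rows(
  motion=[
    [0, 0, 0, 0, 0, 0.002, -1],
    [0, 0, 0, 0, 0, 0.002, -1],
    [0, 0, 0, 0, 0, 0, -1],
  ],
)

```text
time: 15.87
eef_pos: [522.5, 11.1, 147.3]
tool_rot: [[0.784, -0.621, -0.0], [-0.621, -0.784, 0.0], [-0.0, 0.0, -1.0]]
contact_force: [-0.4, 0.4, -3.4]
finger_gap: 53.7
finger_force: 64.4
```

Request:
play_rows(
  motion=[
    [0, 0, 0, -0.0005, -0.0012, 0, -1],
    [0, 0, 0, 0, 0, 0.001, -1],
    [0, 0, 0, 0, 0, 0.001, -1],
    [0, 0, 0, 0, 0, 0, -1],
  ],
)

```text
time: 16.2
eef_pos: [522.9, 12.4, 145.4]
tool_rot: [[0.784, -0.621, -0.0], [-0.621, -0.784, 0.0], [-0.0, 0.0, -1.0]]
contact_force: [0.5, 0.1, -3.3]
finger_gap: 53.4
finger_force: 64.4
```

Request:
play_rows(
  motion=[
    [0, 0, 0, 0, 0, 0.001, -1],
    [0, 0, 0, 0, 0, 0.001, -1],
    [0, 0, 0, 0, 0, 0, -1],
  ],
)

```text
time: 16.45
eef_pos: [522.9, 12.4, 143.5]
tool_rot: [[0.784, -0.621, -0.0], [-0.621, -0.784, 0.0], [-0.0, -0.0, -1.0]]
contact_force: [-0.7, 0.5, -0.4]
finger_gap: 53.5
finger_force: 64.6
```

Request:
play_rows(
  motion=[
    [0, 0, 0, 0, 0, 0.001, -1],
    [0, 0, 0, 0, 0, 0, -1],
  ],
)

```text
time: 16.62
eef_pos: [523.0, 12.4, 142.9]
tool_rot: [[0.784, -0.621, 0.0], [-0.621, -0.784, 0.0], [0.0, -0.0, -1.0]]
contact_force: [-3.5, 2.0, 4.3]
finger_gap: 53.5
finger_force: 65.1
```

Request:
play_rows(
  motion=[
    [0, 0, 0, -0.001, 0, 0, -1],
    [0, 0, 0, 0, 0, 0.0, -1],
  ],
)

```text
time: 16.78
eef_pos: [522.1, 13.0, 142.6]
tool_rot: [[0.784, -0.621, 0.0], [-0.621, -0.784, 0.0], [-0.0, -0.0, -1.0]]
contact_force: [-1.2, -0.1, -1.0]
finger_gap: 53.9
finger_force: 64.6
```

Request:
play_rows(
  motion=[
    [0, 0, 0, 0, 0, 0.001, -1],
    [0, 0, 0, 0, 0, 0, -1],
  ],
)

```text
time: 16.95
eef_pos: [521.9, 13.0, 141.2]
tool_rot: [[0.784, -0.621, -0.001], [-0.621, -0.784, 0.0], [-0.001, 0.0, -1.0]]
contact_force: [-2.6, 1.1, -2.6]
finger_gap: 53.6
finger_force: 64.5
```

Request:
play_rows(
  motion=[
    [0, 0, 0, 0, 0, 0.001, -1],
    [0, 0, 0, 0, 0, 0, -1],
  ],
)

```text
time: 17.12
eef_pos: [521.9, 13.1, 140.2]
tool_rot: [[0.784, -0.621, -0.001], [-0.621, -0.784, 0.0], [-0.001, 0.0, -1.0]]
contact_force: [-3.8, 1.8, -1.8]
finger_gap: 53.6
finger_force: 64.5
```

Request:
play_rows(
  motion=[
    [0, 0, 0, -0.0008, 0, 0.0005, -1],
    [0, 0, 0, 0, 0, 0.001, -1],
    [0, 0, 0, 0, 0, 0, -1],
  ],
)

```text
time: 17.37
eef_pos: [521.7, 13.4, 139.0]
tool_rot: [[0.784, -0.621, 0.0], [-0.621, -0.784, -0.0], [0.0, -0.0, -1.0]]
contact_force: [-0.9, 0.4, -2.4]
finger_gap: 53.7
finger_force: 64.5
```

Request:
play_rows(
  motion=[
    [0, 0, 0, 0, 0, 0.001, -1],
    [0, 0, 0, 0, 0, 0.001, -1],
    [0, 0, 0, 0, 0, 0, -1],
  ],
)

```text
time: 17.62
eef_pos: [521.6, 13.3, 136.9]
tool_rot: [[0.784, -0.621, -0.0], [-0.621, -0.784, -0.0], [0.0, 0.0, -1.0]]
contact_force: [-1.1, -2.1, -3.3]
finger_gap: 53.3
finger_force: 64.4
```

Request:
play_rows(
  motion=[
    [0, 0, 0, 0, 0, 0.001, -1],
    [0, 0, 0, 0, 0, 0.0, -1],
  ],
)

```text
time: 17.78
eef_pos: [521.6, 13.3, 135.9]
tool_rot: [[0.784, -0.621, -0.0], [-0.621, -0.784, -0.0], [-0.0, 0.0, -1.0]]
contact_force: [-1.3, -1.9, -2.3]
finger_gap: 53.7
finger_force: 64.4
```

The keyway is over the key, so I continue down.

Request:
play_rows(
  motion=[
    [0, 0, 0, 0, 0.0004, 0.002, -1],
    [0, 0, 0, 0, 0, 0.002, -1],
    [0, 0, 0, 0, 0, 0.002, -1],
    [0, 0, 0, 0, 0, 0.002, -1],
    [0, 0, 0, 0, 0, 0.0, -1],
  ],
)

```text
time: 18.2
eef_pos: [521.2, 13.2, 127.6]
tool_rot: [[0.784, -0.621, -0.001], [-0.621, -0.784, 0.0], [-0.001, 0.0, -1.0]]
contact_force: [-0.3, -0.5, -2.3]
finger_gap: 53.8
finger_force: 64.4
```

Request:
play_rows(
  motion=[
    [0, 0, 0, 0, 0, 0.002, -1],
    [0, 0, 0, 0, 0, 0.002, -1],
    [0, 0, 0, 0, 0, 0.0, -1],
  ],
)

```text
time: 18.45
eef_pos: [521.2, 13.2, 123.7]
tool_rot: [[0.784, -0.621, -0.0], [-0.621, -0.784, 0.0], [-0.0, 0.0, -1.0]]
contact_force: [-1.0, -0.4, -2.2]
finger_gap: 54.0
finger_force: 64.4
```

Request:
play_rows(
  motion=[
    [0, 0, 0, 0, 0, 0.0015, -1],
    [0, 0, 0, 0, 0, 0.0, -1],
  ],
)

```text
time: 18.62
eef_pos: [521.3, 13.1, 122.4]
tool_rot: [[0.784, -0.621, -0.0], [-0.621, -0.784, 0.0], [-0.0, 0.0, -1.0]]
contact_force: [-0.8, -0.1, -1.9]
finger_gap: 53.7
finger_force: 64.4
```

Request:
play_rows(
  motion=[
    [0, 0, 0, 0, 0, 0.001, -1],
    [0, 0, 0, 0, 0, 0.0, -1],
  ],
)

```text
time: 18.78
eef_pos: [521.3, 13.1, 121.5]
tool_rot: [[0.784, -0.621, -0.0], [-0.621, -0.784, 0.0], [-0.0, -0.0, -1.0]]
contact_force: [-0.0, -0.8, -3.0]
finger_gap: 53.8
finger_force: 64.4
```

Request:
play_rows(
  motion=[
    [0, 0, 0, 0, 0, 0.001, -1],
    [0, 0, 0, 0, 0, 0.0, -1],
  ],
)

```text
time: 18.95
eef_pos: [521.4, 13.1, 120.7]
tool_rot: [[0.784, -0.621, 0.0], [-0.621, -0.784, 0.0], [0.0, -0.0, -1.0]]
contact_force: [0.5, -1.7, -0.2]
finger_gap: 53.8
finger_force: 64.5
```

Request:
play_rows(
  motion=[
    [0, 0, 0, 0, 0, 0.001, -1],
    [0, 0, 0, 0, 0, 0.0, -1],
  ],
)

```text
time: 19.12
eef_pos: [521.5, 13.1, 120.7]
tool_rot: [[0.784, -0.621, 0.001], [-0.621, -0.784, -0.0], [0.001, -0.0, -1.0]]
contact_force: [-6.7, -1.8, 13.0]
finger_gap: 53.7
finger_force: 66.0
```

Request:
play_rows(
  motion=[
    [0, 0, 0, 0, 0, -0.001, 0.2],
    [0, 0, 0, 0, 0, 0, 1],
    [0, 0, 0, 0, 0, 0, 1],
    [0, 0, 0, 0, 0, 0, 1],
    [0, 0, 0, 0, 0, 0, 1],
  ],
)

```text
time: 19.53
eef_pos: [521.4, 13.2, 120.5]
tool_rot: [[0.784, -0.621, -0.0], [-0.621, -0.784, 0.0], [-0.0, -0.0, -1.0]]
contact_force: [0.5, -0.4, 1.1]
finger_gap: 85.3
finger_force: 0.0
```

Request:
play_rows(
  motion=[
    [0, 0, 0, 0, 0, -0.01, 1],
    [0, 0, 0, 0, 0, -0.03, 1],
    [0, 0, 0, 0, 0, -0.03, 1],
    [0, 0, 0, 0, 0, -0.03, 1],
    [0, 0, 0, 0, 0, 0, 1],
  ],
)

```text
time: 19.95
eef_pos: [523.0, 13.0, 227.2]
tool_rot: [[0.784, -0.621, 0.008], [-0.621, -0.784, -0.001], [0.007, -0.004, -1.0]]
contact_force: [0.6, 0.9, 0.3]
finger_gap: 85.6
finger_force: 0.0
```

```bash
python3 - <<'E'
from h import *
p,d=snap("scene","s6"); P=cloud("scene",d); m=(np.hypot(P[...,0]-521,P[...,1]-14)<32)&(P[...,2]>112)&(P[...,2]<145)
print(np.histogram(P[m][:,2],bins=range(112,146,2)))
E
python3 go.py 623.5 260 200 -0.10
```

```text
(array([14, 17, 11, 13, 17, 15, 17, 13, 15, 18, 18, 33, 88, 29, 12,  9]), array([112, 114, 116, 118, 120, 122, 124, 126, 128, 130, 132, 134, 136,
       138, 140, 142, 144]))
t 20.00 pos [522.5  13.  224.3] yaw -0.670 F [-1.  -0.1 -1.2] gap 85.2 ff 0.0 q6 2.12
turn [-0.002 -0.005 -0.57 ] shift mm (present axes) [ -74.3 -256.3   24.7] rows>=6.5/4.6
```

Request:
play_rows(
  motion=[
    [0, 0, 0, -0.0093, -0.032, 0, 1],
    [0, 0, 0, -0.0093, -0.032, 0, 1],
    [0, 0, 0, -0.0093, -0.032, 0, 1],
    [0, 0, 0, -0.0093, -0.032, 0, 1],
    [0, 0, 0, -0.0093, -0.032, 0, 1],
  ],
)

```text
time: 20.42
eef_pos: [584.4, 169.0, 220.2]
tool_rot: [[0.784, -0.621, -0.001], [-0.621, -0.784, -0.0], [-0.001, 0.001, -1.0]]
contact_force: [0.3, -0.2, 0.5]
finger_gap: 85.2
finger_force: 0.0
```

Request:
play_rows(
  motion=[
    [0, 0, 0, -0.0093, -0.032, 0, 1],
    [0, 0, 0, -0.0093, -0.032, 0, 1],
    [0, 0, 0, -0.0093, -0.032, 0, 1],
    [0, 0, -0.114, 0, 0, 0.02, 1],
    [0, 0, -0.114, 0, 0, 0.03, 1],
  ],
)

```text
time: 20.83
eef_pos: [623.0, 262.1, 171.5]
tool_rot: [[0.907, -0.422, 0.003], [-0.422, -0.907, 0.001], [0.002, -0.002, -1.0]]
contact_force: [1.1, -0.5, -0.3]
finger_gap: 85.3
finger_force: 0.0
```

Request:
play_rows(
  motion=[
    [0, 0, -0.114, 0, 0, 0.03, 1],
    [0, 0, -0.114, 0, 0, 0.03, 1],
    [0, 0, -0.114, 0, 0, 0.02, 1],
    [0, 0, 0, 0, 0, 0, 1],
    [0, 0, 0, 0, 0, 0, 1],
  ],
)

```text
time: 21.25
eef_pos: [621.6, 259.9, 90.0]
tool_rot: [[0.995, -0.104, -0.002], [-0.104, -0.995, -0.0], [-0.002, 0.001, -1.0]]
contact_force: [-0.0, -0.5, 1.1]
finger_gap: 85.4
finger_force: 0.0
```

```bash
python3 go.py 623.5 260 4 -0.10
```

```text
t 21.25 pos [621.6 259.9  90. ] yaw -0.104 F [-0.  -0.5  1.1] gap 85.4 ff 0.0 q6 1.96
turn [ 0.001  0.002 -0.004] shift mm (present axes) [ 2.1 -0.4 86. ] rows>=2.1/0.0
```

Request:
play_rows(
  motion=[
    [0, 0, 0, 0.002, 0, 0.035, 1],
    [0, 0, 0, 0, 0, 0.035, 1],
    [0, 0, 0, 0, 0, 0.016, 1],
    [0, 0, 0, 0, 0, 0.006, 1],
    [0, 0, 0, 0, 0, 0, 0.5],
  ],
)

```text
time: 21.67
eef_pos: [624.3, 259.9, -1.0]
tool_rot: [[0.995, -0.103, -0.0], [-0.103, -0.995, 0.0], [-0.0, -0.0, -1.0]]
contact_force: [0.3, -0.1, 0.8]
finger_gap: 75.5
finger_force: 0.0
```

Request:
play_rows(
  motion=[
    [0, 0, 0, 0, 0, 0, 0.42],
    [0, 0, 0, 0, 0, 0, 0.42],
    [0, 0, 0, 0, 0, 0.001, 0.42],
    [0, 0, 0, 0, 0, 0.001, 0.42],
    [0, 0, 0, 0, 0, 0, 0.42],
  ],
)

```text
time: 22.08
eef_pos: [624.2, 259.9, -2.8]
tool_rot: [[0.995, -0.1, 0.001], [-0.1, -0.995, 0.0], [0.001, -0.0, -1.0]]
contact_force: [-0.4, 0.1, -0.6]
finger_gap: 60.5
finger_force: 0.0
```

Request:
play_rows(
  motion=[
    [0, 0, 0, 0, 0, 0.001, 0.42],
    [0, 0, 0, 0, 0, 0.001, 0.42],
    [0, 0, 0, 0, 0, 0, 0.42],
  ],
)

```text
time: 22.33
eef_pos: [624.1, 259.8, -5.2]
tool_rot: [[0.995, -0.1, 0.0], [-0.1, -0.995, 0.0], [0.0, -0.0, -1.0]]
contact_force: [1.3, -0.5, 3.8]
finger_gap: 60.7
finger_force: 1.6
```

Request:
play_rows(
  motion=[
    [0, 0, 0, 0, 0, 0, -1],
    [0, 0, 0, 0, 0, 0, -1],
    [0, 0, 0, 0, 0, 0, -1],
    [0, 0, 0, 0, 0, 0, -1],
  ],
)

```text
time: 22.67
eef_pos: [625.1, 260.0, -3.5]
tool_rot: [[0.995, -0.1, 0.003], [-0.1, -0.995, 0.001], [0.003, -0.001, -1.0]]
contact_force: [-2.5, -1.3, 17.7]
finger_gap: 53.5
finger_force: 70.6
```

```bash
python3 - <<'E'
from k import *
p,d=snap("scene","s7"); u,v=proj("scene",np.array([[623,260,10.]]))[0].round().astype(int)
c=p[v-25:v+20,u-30:u+30,::-1]; cv2.imwrite("pics/c7.png",cv2.resize(c,(720,540),interpolation=cv2.INTER_CUBIC))
E
python3 go.py 624 260 187 -0.10
```

```text
t 22.72 pos [625.  260.   -3.6] yaw -0.100 F [-2.3 -0.4 17.8] gap 53.2 ff 70.6 q6 1.95
turn [-0.001 -0.003 -0.   ] shift mm (present axes) [-6.000e-01 -1.000e-01 -1.906e+02] rows>=4.6/0.0
```

View pics/c7.png

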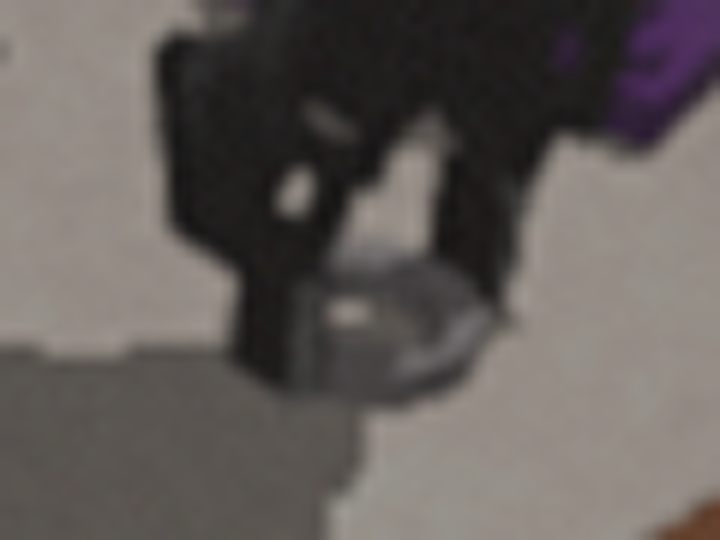

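The thin ring is held low and level, with the pads at its sides at (260,330) and (490,300). I lift it and carry it over.

Request:
play_rows(
  motion=[
    [0, 0, 0, 0, 0, -0.01, -1],
    [0, 0, 0, 0, 0, -0.04, -1],
    [0, 0, 0, 0, 0, -0.041, -1],
    [0, 0, 0, 0, 0, -0.041, -1],
    [0, 0, 0, 0, 0, -0.041, -1],
  ],
)

```text
time: 23.13
eef_pos: [623.5, 259.6, 169.7]
tool_rot: [[0.995, -0.1, -0.001], [-0.1, -0.995, -0.0], [-0.001, 0.0, -1.0]]
contact_force: [0.9, 0.4, -2.0]
finger_gap: 53.7
finger_force: 64.0
```

Request:
play_rows(
  motion=[
    [0, 0, 0.114, 0, 0, -0.01, -1],
    [0, 0, 0.114, 0, 0, 0, -1],
    [0, 0, 0.114, 0, 0, 0, -1],
    [0, 0, 0.114, 0, 0, 0, -1],
    [0, 0, 0.112, 0, 0, 0, -1],
  ],
)

```text
time: 23.55
eef_pos: [623.8, 259.8, 177.8]
tool_rot: [[0.781, -0.624, -0.0], [-0.624, -0.781, 0.0], [-0.0, 0.0, -1.0]]
contact_force: [0.2, 0.0, -1.6]
finger_gap: 53.5
finger_force: 64.0
```

Request:
play_rows(
  motion=[
    [0, 0, 0, 0, 0, 0, -1],
    [0, 0, 0, 0, 0, 0, -1],
  ],
)

```text
time: 23.72
eef_pos: [623.9, 259.7, 177.7]
tool_rot: [[0.787, -0.617, -0.0], [-0.617, -0.787, 0.0], [-0.0, 0.0, -1.0]]
contact_force: [-0.3, -0.2, -0.9]
finger_gap: 53.4
finger_force: 64.0
```

```bash
python3 go.py 522.1 12.9 175 -0.668
```

```text
t 23.72 pos [623.9 259.7 177.7] yaw -0.665 F [-0.3 -0.2 -0.9] gap 53.4 ff 64.0 q6 2.52
turn [0.    0.    0.003] shift mm (present axes) [ 72.1 257.1   2.7] rows>=6.5/0.0
```

Request:
play_rows(
  motion=[
    [0, 0, 0, 0.009, 0.0321, 0, -1],
    [0, 0, 0, 0.009, 0.0321, 0, -1],
    [0, 0, 0, 0.009, 0.0321, 0, -1],
    [0, 0, 0, 0.009, 0.0321, 0, -1],
    [0, 0, 0, 0.009, 0.0321, 0, -1],
  ],
)

```text
time: 24.13
eef_pos: [559.0, 104.7, 177.6]
tool_rot: [[0.788, -0.616, -0.0], [-0.616, -0.788, 0.0], [-0.0, 0.0, -1.0]]
contact_force: [0.5, -0.8, -0.7]
finger_gap: 53.6
finger_force: 64.0
```

Request:
play_rows(
  motion=[
    [0, 0, 0, 0.009, 0.0321, 0, -1],
    [0, 0, 0, 0.009, 0.0321, 0, -1],
    [0, 0, 0, 0.009, 0.0321, 0.002, -1],
    [0, 0, 0, 0, 0, 0, -1],
    [0, 0, 0, 0, 0, 0, -1],
  ],
)

```text
time: 24.55
eef_pos: [521.1, 12.4, 176.0]
tool_rot: [[0.786, -0.619, 0.0], [-0.619, -0.786, 0.0], [0.0, -0.0, -1.0]]
contact_force: [0.2, -0.0, -1.4]
finger_gap: 53.3
finger_force: 64.1
```

Request:
play_rows(
  motion=[
    [0, 0, 0, 0, 0, 0, -1],
    [0, 0, 0, 0, 0, 0, -1],
  ],
)

```text
time: 24.72
eef_pos: [521.7, 14.3, 175.7]
tool_rot: [[0.786, -0.618, 0.0], [-0.618, -0.786, 0.0], [-0.0, -0.0, -1.0]]
contact_force: [0.4, 0.0, -0.5]
finger_gap: 53.5
finger_force: 64.1
```

```bash
python3 go.py 522.1 12.9 156 -0.668; python3 - <<'E'
from k import *
p,d=snap("scene","s8"); u,v=proj("scene",np.array([[520.5,14,155.]]))[0].round().astype(int)
c=p[v-38:v+30,u-45:u+45,::-1]; cv2.imwrite("pics/c8.png",cv2.resize(c,(720,544),interpolation=cv2.INTER_CUBIC))
E
```

```text
t 24.72 pos [521.7  14.3 175.7] yaw -0.666 F [ 0.4  0.  -0.5] gap 53.5 ff 64.1 q6 2.12
turn [-0.     0.     0.002] shift mm (present axes) [ 1.2  0.9 19.7] rows>=0.5/0.0
```

View pics/c8.png

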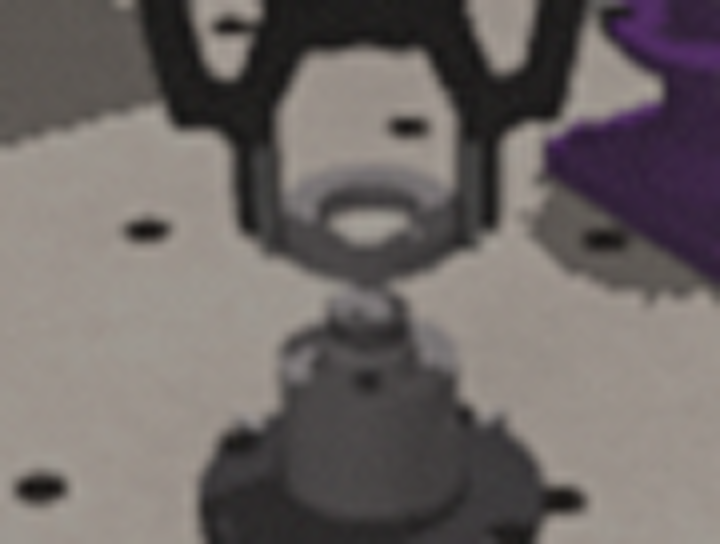

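The two lower rings are stacked, and the thin ring (centre x ≈ 370) is aligned over the spindle (368). Lowering.

Request:
play_rows(
  motion=[
    [0, 0, 0, 0.001, 0.0008, 0.008, -1],
    [0, 0, 0, 0, 0, 0.01, -1],
    [0, 0, 0, 0, 0, 0.003, -1],
    [0, 0, 0, 0, 0, 0, -1],
    [0, 0, 0, 0, 0, 0, -1],
  ],
)

```text
time: 25.18
eef_pos: [521.6, 12.5, 154.2]
tool_rot: [[0.785, -0.619, -0.001], [-0.619, -0.785, 0.0], [-0.001, 0.0, -1.0]]
contact_force: [-0.5, -0.1, -1.7]
finger_gap: 53.3
finger_force: 64.1
```

Request:
play_rows(
  motion=[
    [0, 0, 0, 0, 0, 0.003, -1],
    [0, 0, 0, 0, 0, 0.003, -1],
    [0, 0, 0, 0, 0, 0.002, -1],
    [0, 0, 0, 0, 0, 0, -1],
  ],
)

```text
time: 25.52
eef_pos: [521.6, 12.3, 146.2]
tool_rot: [[0.785, -0.62, -0.001], [-0.62, -0.785, 0.0], [-0.001, 0.0, -1.0]]
contact_force: [-0.1, -0.2, -0.4]
finger_gap: 53.4
finger_force: 64.1
```

Request:
play_rows(
  motion=[
    [0, 0, 0, 0, -0.0007, 0, -1],
    [0, 0, 0, 0, 0, 0.001, -1],
    [0, 0, 0, 0, 0, 0.001, -1],
    [0, 0, 0, 0, 0, 0.001, -1],
    [0, 0, 0, 0, 0, 0, -1],
  ],
)

```text
time: 25.93
eef_pos: [522.1, 12.9, 143.4]
tool_rot: [[0.785, -0.62, -0.0], [-0.62, -0.785, 0.0], [-0.0, 0.0, -1.0]]
contact_force: [0.1, 0.1, -0.5]
finger_gap: 53.3
finger_force: 64.1
```

Request:
play_rows(
  motion=[
    [0, 0, 0, 0, 0, 0.001, -1],
    [0, 0, 0, 0, 0, 0, -1],
  ],
)

```text
time: 26.1
eef_pos: [522.1, 12.9, 142.5]
tool_rot: [[0.785, -0.62, -0.0], [-0.62, -0.785, 0.0], [-0.0, 0.0, -1.0]]
contact_force: [0.3, -0.1, -1.7]
finger_gap: 53.3
finger_force: 64.1
```

Request:
play_rows(
  motion=[
    [0, 0, 0, 0, 0, 0.001, -1],
    [0, 0, 0, 0, 0, 0, -1],
  ],
)

```text
time: 26.27
eef_pos: [522.1, 12.9, 141.5]
tool_rot: [[0.785, -0.62, -0.0], [-0.62, -0.785, 0.0], [-0.0, 0.0, -1.0]]
contact_force: [0.3, 0.3, -1.0]
finger_gap: 53.4
finger_force: 64.1
```

Request:
play_rows(
  motion=[
    [0, 0, 0, 0, 0, 0.001, -1],
    [0, 0, 0, 0, 0, 0, -1],
  ],
)

```text
time: 26.43
eef_pos: [522.1, 12.9, 140.5]
tool_rot: [[0.785, -0.62, -0.0], [-0.62, -0.785, 0.0], [-0.0, -0.0, -1.0]]
contact_force: [-0.7, -0.4, -1.7]
finger_gap: 53.5
finger_force: 64.1
```

Request:
play_rows(
  motion=[
    [0, 0, 0, 0, 0, 0.001, -1],
    [0, 0, 0, 0, 0, 0, -1],
  ],
)

```text
time: 26.6
eef_pos: [522.1, 12.9, 139.4]
tool_rot: [[0.785, -0.62, -0.0], [-0.62, -0.785, 0.0], [-0.0, 0.0, -1.0]]
contact_force: [0.5, -0.0, -0.9]
finger_gap: 53.3
finger_force: 64.1
```

Request:
play_rows(
  motion=[
    [0, 0, 0, 0, 0, 0.001, -1],
    [0, 0, 0, 0, 0, 0, -1],
  ],
)

```text
time: 26.77
eef_pos: [522.2, 12.9, 138.5]
tool_rot: [[0.785, -0.62, -0.0], [-0.62, -0.785, 0.0], [-0.0, 0.0, -1.0]]
contact_force: [0.5, -1.2, -2.0]
finger_gap: 53.5
finger_force: 64.1
```

Request:
play_rows(
  motion=[
    [0, 0, 0, 0, 0, 0.001, -1],
    [0, 0, 0, 0, 0, 0, -1],
  ],
)

```text
time: 26.93
eef_pos: [522.2, 12.9, 137.5]
tool_rot: [[0.785, -0.62, -0.0], [-0.62, -0.785, 0.0], [-0.0, -0.0, -1.0]]
contact_force: [1.5, -1.1, -1.8]
finger_gap: 53.0
finger_force: 64.1
```

Request:
play_rows(
  motion=[
    [0, 0, 0, 0, 0, 0.001, -1],
    [0, 0, 0, 0, 0, 0, -1],
  ],
)

```text
time: 27.1
eef_pos: [522.1, 12.9, 136.5]
tool_rot: [[0.785, -0.62, -0.0], [-0.62, -0.785, 0.0], [-0.0, 0.0, -1.0]]
contact_force: [1.3, -1.2, -1.6]
finger_gap: 53.4
finger_force: 64.1
```

Request:
play_rows(
  motion=[
    [0, 0, 0, 0, 0, 0.001, -1],
    [0, 0, 0, 0, 0, 0, -1],
  ],
)

```text
time: 27.27
eef_pos: [522.1, 12.9, 135.4]
tool_rot: [[0.785, -0.62, -0.0], [-0.62, -0.785, 0.0], [-0.0, 0.0, -1.0]]
contact_force: [1.2, -1.2, 0.3]
finger_gap: 53.7
finger_force: 64.1
```

Request:
play_rows(
  motion=[
    [0, 0, 0, 0, 0, 0.001, -1],
    [0, 0, 0, 0, 0, 0, -1],
  ],
)

```text
time: 27.43
eef_pos: [522.2, 12.9, 134.5]
tool_rot: [[0.785, -0.62, -0.0], [-0.62, -0.785, 0.0], [-0.0, 0.0, -1.0]]
contact_force: [1.0, -0.6, -1.0]
finger_gap: 53.0
finger_force: 64.6
```

Request:
play_rows(
  motion=[
    [0, 0, 0, 0, 0, 0.001, -1],
    [0, 0, 0, 0, 0, 0, -1],
  ],
)

```text
time: 27.6
eef_pos: [522.3, 12.8, 134.3]
tool_rot: [[0.785, -0.62, 0.001], [-0.62, -0.785, -0.0], [0.001, -0.0, -1.0]]
contact_force: [-2.9, -1.4, 8.6]
finger_gap: 53.3
finger_force: 66.8
```

Home at TCP z 134.3, against 134.4 expected. Releasing and retreating.

Request:
play_rows(
  motion=[
    [0, 0, 0, 0, 0, 0, 0.2],
    [0, 0, 0, 0, 0, 0, 1],
    [0, 0, 0, 0, 0, 0, 1],
    [0, 0, 0, 0, 0, 0, 1],
    [0, 0, 0, 0, 0, 0, 1],
  ],
)

```text
time: 28.02
eef_pos: [522.1, 12.9, 133.5]
tool_rot: [[0.785, -0.62, -0.0], [-0.62, -0.785, 0.0], [-0.0, -0.0, -1.0]]
contact_force: [-0.5, -1.1, -0.2]
finger_gap: 85.4
finger_force: 0.0
```

Request:
play_rows(
  motion=[
    [0, 0, 0, 0, 0, -0.01, 1],
    [0, 0, 0, 0, 0, -0.03, 1],
    [0, 0, 0, 0, 0, -0.03, 1],
    [0, 0, 0, 0, 0, -0.03, 1],
    [0, 0, 0, 0, 0, 0, 1],
  ],
)

```text
time: 28.43
eef_pos: [523.7, 12.7, 240.2]
tool_rot: [[0.785, -0.62, 0.008], [-0.62, -0.785, -0.001], [0.007, -0.004, -1.0]]
contact_force: [0.2, 0.2, 0.9]
finger_gap: 85.1
finger_force: 0.0
```

Request:
play_rows(
  motion=[
    [0, 0, 0, -0.03, 0, 0, 1],
    [0, 0, 0, -0.03, 0, 0, 1],
    [0, 0, 0, -0.03, 0, 0, 1],
    [0, 0, 0, 0, 0, 0, 1],
    [0, 0, 0, 0, 0, 0, 1],
  ],
)

```text
time: 28.85
eef_pos: [451.0, 69.3, 234.6]
tool_rot: [[0.786, -0.618, 0.002], [-0.618, -0.786, 0.0], [0.001, -0.001, -1.0]]
contact_force: [-0.3, -0.2, 0.6]
finger_gap: 85.3
finger_force: 0.0
```

```bash
python3 - <<'E'
from h import *
for n in("scene","top"):
    p,d=snap(n,n+"9"); P=cloud(n,d); m=(np.hypot(P[...,0]-521,P[...,1]-14)<32)&(P[...,2]>112)&(P[...,2]<165)
    print(n,np.histogram(P[m][:,2],bins=range(112,166,2))[0])
    t=m&(abs(P[...,2]-147.5)<3); Q=P[t]
    if len(Q)>10:
        A=np.c_[Q[:,:2]-Q[:,:2].mean(0),np.ones(len(Q))]; print(len(Q),"plane",np.linalg.lstsq(A,Q[:,2],rcond=None)[0].round(3),"ctr",(Q.min(0)/2+Q.max(0)/2).round(1))
E
```

```text
scene [17 12 13 15 16 16 13 18 14 17 13 18 23 17 16 21 36 99 27 10  6  9 32  5
  0  0]
162 plane [ 8.00000e-03 -1.00000e-03  1.47038e+02] ctr [521.8  14.7 147.3]
top [0 0 0 0 0 0 0 0 0 0 0 0 0 0 0 0 0 0 0 0 0 0 0 0 0 0]
```

```bash
python3 -c "
from plant import arm
print(arm.finish_job())"
```

```text
the job is handed in; nothing more can be done
None
```

All three spacers are home on the spindle over its key, tallest at the bottom, and I handed the job in at about 29 s. Depth readings put the stack top at 147 mm (148 mm expected), level within about 0.01 rad, and the wrist force never read above about 18 N; handing in returned no verdict.

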